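Run the dispersing beakers on the splined drive

TASK

Load every dispersing beaker standing on the bench onto the beaker drive, one to a splined stub (any stub), turning each until the splines line up so that it slides fully home and sits flat on the deck. With all of them home, press the sprung pulse paddle right down to its stop and hold it there for two seconds, then let it spring up. Finally lift the beakers off and stand them upright, wholly on the white draining mat, leaving the other things on the bench where they are.

Things in the scene. Friction and masses are not known exactly. Their poses are not given: they have to be found in the camera images.
- tall_a_mid (a point): Tall steel dispersing beaker, loose, about 420 g (may be absent): 72 mm across, 90 mm to the top of its grey lid (75 mm across), plus on the lid a fixed grip bar 64 mm long (own x), 22 mm wide (own y), 36 mm high: 126 mm over all. The point is on its axis half-way up, 63 mm above its underside, 27 mm below the lid's top face; own z up.
- tall_a: Underside centre of the same beaker as tall_a_mid, same axes. In the underside is a socket 28 mm deep with six internal splines; the six slots between them lie along the grip bar (own x) and every 60 degrees from it. The lid does not turn.
- tall_b_mid (a point): Tall steel dispersing beaker, loose, about 420 g (may be absent): 72 mm across, 90 mm to the top of its grey lid (75 mm across), plus on the lid a fixed grip bar 64 mm long (own x), 22 mm wide (own y), 36 mm high: 126 mm over all. The point is on its axis half-way up, 63 mm above its underside, 27 mm below the lid's top face; own z up.
- tall_b: Underside centre of the same beaker as tall_b_mid, same axes. In the underside is a socket 28 mm deep with six internal splines; the six slots between them lie along the grip bar (own x) and every 60 degrees from it. The lid does not turn.
- short_a_mid (a point): Short steel dispersing beaker, loose, about 320 g (may be absent): 72 mm across, 66 mm to the top of its grey lid (75 mm across), plus on the lid a fixed grip bar 64 mm long (own x), 22 mm wide (own y), 36 mm high: 102 mm over all. The point is on its axis half-way up, 51 mm above its underside, 15 mm below the lid's top face; own z up.
- short_a: Underside centre of the same beaker as short_a_mid, same axes. In the underside is a socket 28 mm deep with six internal splines; the six slots between them lie along the grip bar (own x) and every 60 degrees from it. The lid does not turn.
- short_b_mid (a point): Short steel dispersing beaker, loose, about 320 g (may be absent): 72 mm across, 66 mm to the top of its grey lid (75 mm across), plus on the lid a fixed grip bar 64 mm long (own x), 22 mm wide (own y), 36 mm high: 102 mm over all. The point is on its axis half-way up, 51 mm above its underside, 15 mm below the lid's top face; own z up.
- short_b: Underside centre of the same beaker as short_b_mid, same axes. In the underside is a socket 28 mm deep with six internal splines; the six slots between them lie along the grip bar (own x) and every 60 degrees from it. The lid does not turn.
- stub0_tip (a point): Centre of the flat top of the leftmost (+y end) of the drive's four upright splined stubs: six square-ended teeth 8 mm wide, 46 mm over the teeth, core 31 mm, 24 mm high above the deck. Own z up; own x points along a tooth, the others every 60 degrees from it. It stands at its own angle, held by a stiff gearbox (about 0.25 N m).
- stub1_tip (a point): Centre of the flat top of the second from the left of the drive's four upright splined stubs: six square-ended teeth 8 mm wide, 46 mm over the teeth, core 31 mm, 24 mm high above the deck. Own z up; own x points along a tooth, the others every 60 degrees from it. It stands at its own angle, held by a stiff gearbox (about 0.25 N m).
- stub2_tip (a point): Centre of the flat top of the third from the left of the drive's four upright splined stubs: six square-ended teeth 8 mm wide, 46 mm over the teeth, core 31 mm, 24 mm high above the deck. Own z up; own x points along a tooth, the others every 60 degrees from it. It stands at its own angle, held by a stiff gearbox (about 0.25 N m).
- stub3_tip (a point): Centre of the flat top of the rightmost (next to the paddle) of the drive's four upright splined stubs: six square-ended teeth 8 mm wide, 46 mm over the teeth, core 31 mm, 24 mm high above the deck. Own z up; own x points along a tooth, the others every 60 degrees from it. It stands at its own angle, held by a stiff gearbox (about 0.25 N m).
- drive: The beaker drive, a fixed navy housing; flat deck 60 mm above the bench, four stubs 100 mm apart in a row. A beaker goes down over a stub only with its slots over the teeth (within about 5 degrees and 1.4 mm); its underside then comes down 24 mm past the stub's top onto the deck. Otherwise it stays up on the tooth tops. Origin at bench level below the middle of the housing.
- paddle (a joint): Sprung pulse paddle at the right-hand (-y) end of the drive, a steel arm hinged at its far end: 0 at rest (up), 0.28 rad at its lower stop. It springs back when let go; pressing the pad takes about 2.5 N to start, 7 N at the stop.
- paddle_pad (a point): Centre of the upper face of the paddle's black rubber pad (46 mm front to back, 36 mm across), 76 mm above the bench at rest. The hinge is 102 mm behind it, away from the robot (own +x); the axes tilt with the paddle. Pressed from above by the closed fingers, the pad sinks about 28 mm to the stop.
- mat_top (a point): Centre of the upper face of the fixed white ribbed draining mat on the left: 230 mm square, flat, 3 mm thick, no rim; own x and y parallel to its sides. Room for four beakers two by two, 105 mm apart.
- solvent: White plastic solvent bottle, 60 mm across, 130 mm tall. Not part of the job; leave it alone. Origin at its underside, on its axis.
- jar: Amber glass jar, 54 mm across, 65 mm tall. Not part of the job; leave it alone. Origin at its underside, on its axis.
- spatula: Steel lab spatula lying on the bench, 160 mm long. Not part of the job; leave it alone. Origin at its underside, near the middle of its length.
- glass: Low empty glass dish, 52 mm across, 30 mm tall. Not part of the job; leave it alone. Origin at its underside, on its axis.
- oil: Glass jar with a white lid and a plain paper label, 52 mm across, 90 mm tall. Not part of the job; leave it alone. Origin at its underside, on its axis.
- wrench: Small steel wrench lying on the bench, 150 mm long. Not part of the job; leave it alone. Origin at its underside, near the middle of its length.

How it is judged:
On the way, in this order (a step that is already met when the one before it is completed fails the run):
1. every beaker is home on a splined stub, flat on the deck (((horizontal distance between tall_a_mid and stub0_tip below 0.006 m and z of tall_a_mid in the frame of stub0_tip below 0.043 m and angle between tall_a_mid's own z axis and vertical below 0.06 rad) or (horizontal distance between tall_a_mid and stub1_tip below 0.006 m and z of tall_a_mid in the frame of stub1_tip below 0.043 m and angle between tall_a_mid's own z axis and vertical below 0.06 rad) or (horizontal distance between tall_a_mid and stub2_tip below 0.006 m and z of tall_a_mid in the frame of stub2_tip below 0.043 m and angle between tall_a_mid's own z axis and vertical below 0.06 rad) or (horizontal distance between tall_a_mid and stub3_tip below 0.006 m and z of tall_a_mid in the frame of stub3_tip below 0.043 m and angle between tall_a_mid's own z axis and vertical below 0.06 rad)) and ((horizontal distance between tall_b_mid and stub0_tip below 0.006 m and z of tall_b_mid in the frame of stub0_tip below 0.043 m and angle between tall_b_mid's own z axis and vertical below 0.06 rad) or (horizontal distance between tall_b_mid and stub1_tip below 0.006 m and z of tall_b_mid in the frame of stub1_tip below 0.043 m and angle between tall_b_mid's own z axis and vertical below 0.06 rad) or (horizontal distance between tall_b_mid and stub2_tip below 0.006 m and z of tall_b_mid in the frame of stub2_tip below 0.043 m and angle between tall_b_mid's own z axis and vertical below 0.06 rad) or (horizontal distance between tall_b_mid and stub3_tip below 0.006 m and z of tall_b_mid in the frame of stub3_tip below 0.043 m and angle between tall_b_mid's own z axis and vertical below 0.06 rad)) and ((horizontal distance between short_a_mid and stub0_tip below 0.006 m and z of short_a_mid in the frame of stub0_tip below 0.031 m and angle between short_a_mid's own z axis and vertical below 0.06 rad) or (horizontal distance between short_a_mid and stub1_tip below 0.006 m and z of short_a_mid in the frame of stub1_tip below 0.031 m and angle between short_a_mid's own z axis and vertical below 0.06 rad) or (horizontal distance between short_a_mid and stub2_tip below 0.006 m and z of short_a_mid in the frame of stub2_tip below 0.031 m and angle between short_a_mid's own z axis and vertical below 0.06 rad) or (horizontal distance between short_a_mid and stub3_tip below 0.006 m and z of short_a_mid in the frame of stub3_tip below 0.031 m and angle between short_a_mid's own z axis and vertical below 0.06 rad)) and ((horizontal distance between short_b_mid and stub0_tip below 0.006 m and z of short_b_mid in the frame of stub0_tip below 0.031 m and angle between short_b_mid's own z axis and vertical below 0.06 rad) or (horizontal distance between short_b_mid and stub1_tip below 0.006 m and z of short_b_mid in the frame of stub1_tip below 0.031 m and angle between short_b_mid's own z axis and vertical below 0.06 rad) or (horizontal distance between short_b_mid and stub2_tip below 0.006 m and z of short_b_mid in the frame of stub2_tip below 0.031 m and angle between short_b_mid's own z axis and vertical below 0.06 rad) or (horizontal distance between short_b_mid and stub3_tip below 0.006 m and z of short_b_mid in the frame of stub3_tip below 0.031 m and angle between short_b_mid's own z axis and vertical below 0.06 rad))), for 0.3 s.
2. with every beaker home, the paddle is pressed right down and held (all of step 1 and value of joint paddle above 0.26 rad), for 1.5 s.
At the end, for the whole second after the job is handed in: Every beaker present stands upright (within 0.08 rad), still and released wholly on the mat (centre within 80 mm of the mat's centre along both mat axes, underside within 4 mm of its top) and the paddle is back up (below 0.04 rad) (x of tall_a_mid in the frame of mat_top between -0.08 and 0.08 m and y of tall_a_mid in the frame of mat_top between -0.08 and 0.08 m and z of each of tall_a_mid, tall_b_mid in the frame of mat_top below 0.067 m and angle between each of tall_a_mid, tall_b_mid, short_a_mid, short_b_mid's own z axis and vertical below 0.08 rad and linear speed of each of tall_a, tall_b, short_a, short_b below 0.02 m/s and x of tall_b_mid in the frame of mat_top between -0.08 and 0.08 m and y of tall_b_mid in the frame of mat_top between -0.08 and 0.08 m and x of short_a_mid in the frame of mat_top between -0.08 and 0.08 m and y of short_a_mid in the frame of mat_top between -0.08 and 0.08 m and z of each of short_a_mid, short_b_mid in the frame of mat_top below 0.055 m and x of short_b_mid in the frame of mat_top between -0.08 and 0.08 m and y of short_b_mid in the frame of mat_top between -0.08 and 0.08 m and value of joint paddle below 0.04 rad); the robot touches nothing.
It fails at once if a bystander is pushed more than 60 mm away (distance of any of solvent, jar, spatula, glass, oil, wrench from where it was at the start of the episode above 0.06 m).
It fails at once if a standing bottle, jar or dish is knocked over (angle between any of solvent, jar, glass, oil's own z axis and vertical above 0.6 rad).
Of tall_a, tall_b, short_a, short_b only 3 to 4 are there at a start; the rules pass over those that are not, and their reading is None.
At some moment in a run one of tall_a, tall_b, short_a, short_b may be knocked a few centimetres aside while the robot is not near it.
Once in a run the grip may slacken for a moment while it holds something.
It also fails if it takes over 210 s, if anything falls off the work surface, if the arm or the gripper's body presses on something with over 40 N, if the wrist force passes 120 N, or if a joint passes its speed limit or range.

ROBOT

A 7-joint arm with a two-finger parallel gripper is mounted at the origin on the work surface. World frame = base frame: x ahead of the robot, y to its left, z up, the work surface at z = 0. Lengths are in m, angles in rad, forces in N, time in s.
With the tool pointing down it reaches from about 0.4 to 0.875 m from the base axis. Payload 6.5 kg.
Tool frame: the origin (TCP) lies on the mounting face of the last link; the fingertips stand 166 mm ahead of it and the grasp point (between the pads) lies 147 mm ahead of it; y points along the fingers, z is the direction in which the jaws open and shut, and the axes are right-handed (so a half turn about y gives the same grasp; the last joint's range is limited). The gripper opens to 88 mm and grips with 3 to 60 N. Pads are 18 mm wide; open, the fingers measure 123 mm over their backs; the gripper's body (75 mm by 187 mm) begins 45 mm behind the grasp point.
Start: joints at [1.19, 0.536, -0.004, 1.538, 0.003, 1.067, -0.071], TCP at [0.201, -0.618, 0.405] pointing down, gripper open.
Joint ranges: [-2.7, 2.7], [-0.37, 2.16], [-1.27, 1.26], [0.24, 2.4], [-1.31, 4.45], [0.19, 1.91], [-2.76, 2.76]. Speed limits (rad/s): [2.39, 2.39, 3.14, 3.14, 3.14, 3.14, 3.14].

INTERFACE

Orientations are given as [roll, pitch, yaw] about the fixed x, y, z axes, in that order (R = Rz(yaw) Ry(pitch) Rx(roll)).
In Python, from cell import * gives the robot as it stands.
- The arm moves only by the tool move_arm, never from a script. Its argument "motion" is a list of rows, each an object of numbers: "x", "y", "z": the shift along the tool's x, y, z in m; "ax", "ay", "az": the turn, a rotation vector about the tool's x, y, z in rad; "gripper": the finger opening in m, from 0 to 0.0881. In form: [{"x": .., "y": .., "z": .., "ax": .., "ay": .., "az": .., "gripper": ..}, ...]. A call has 1 to 10 rows; each row is the pose to reach, as a shift and turn from the pose commanded when the call began, along the tool's axes at that moment; what a row does not reach only later rows make up. A row lasts 1/10 s, in which the tool goes at most 50 mm and 8.59 degrees, less where a joint would pass 70% of its speed; a pose out of reach is approached as far as the arm can. A call with a gripper value outside its range is refused whole. The fingers move at their own pace and stop on an object; the grip force is fixed at half the most. Time passes only in rows, so rows that repeat a pose let the fingers close. It gives the time, the measured TCP pose, the force and the opening at its end, in the units of the state.
- get_obs(): the state, without advancing time (a new reading comes with each control period).
- get_image(name): name is "scene" or "side" or "wrist"; returns the picture (420x560x3 uint8, blue, green, red); there is no depth.
- camera_params(name): a dict with "camera_matrix" (3x3 intrinsics, pixels), "R" (3x3) and "t" (3): a world point X has camera coordinates R X + t; the wrist camera has in their place "T_tool_cam" (4x4, takes a point from camera to tool coordinates, whose origin is the TCP and whose axes are the tool frame's). Camera axes: x right, y down, z forward; pixel columns grow to the right and rows downward; lengths in m; the calibration is good to about 2 mm. A picture is of the moment at which its call begins: read the wrist's pose just before it. camera_params takes no time and is no camera call.
- finish_job(): hands the job in, once; it reports no verdict.
The state is a dict: "time_s": time; "joint_positions": joint angles; "joint_vel": joint speeds; "joint_torque": joint torques, N m; "position": TCP position; "ee_rot": TCP orientation; "ft_force": force on the tool from outside, world axes, zero at the start; "ft_torque": the same for the moment, N m; "gripper_width": finger opening in m.
Only numpy, scipy, OpenCV 4.12 (cv2) and the standard library are available. Lean on these libraries where they do the work, as an engineer would, in place of code of your own. Each camera call takes 0.05 s, during which the arm holds its last target. There are 200 camera calls.

## Working session

There is one attempt and no reset: what is moved stays moved. The work goes in short steps, Python scripts to look and compute and a tool call to move; the robot and the scene stay as the last step left them, time stands still between calls to the robot, and variables do not carry over. Pictures are saved under pics/ and viewed, about 12 in all and at most 16, crops included, and the job is handed in when it is done.

Besides the shell and the picture viewer there is one more tool, called after "Emit:" by a JSON object that holds its "op" and its "data", one argument or row to a line. move_arm: Moves the arm, as the interface text tells. Its arguments: {"type":"object","properties":{"motion":{"type":"array"}},"required":["motion"]}

```bash
ls; mkdir -p pics
cat > h.py <<'E'
from cell import *
import numpy as np, cv2
from scipy.spatial.transform import Rotation as Ro
def cam(name):
    p=camera_params(name); K=np.array(p["camera_matrix"])
    if name=="wrist":
        o=get_obs(); T=np.eye(4); T[:3,:3]=Ro.from_euler('xyz',o["ee_rot"]).as_matrix(); T[:3,3]=o["position"]
        W=T@np.array(p["T_tool_cam"]); R=W[:3,:3].T; t=-R@W[:3,3]
    else: R=np.array(p["R"]); t=np.array(p["t"])
    return K,R,t
def shot(name,fn):
    c=cam(name); im=get_image(name); cv2.imwrite("pics/"+fn,im); np.savez("pics/"+fn+".npz",K=c[0],R=c[1],t=c[2]); return im,c
def load(fn):
    d=np.load("pics/"+fn+".npz"); return cv2.imread("pics/"+fn),(d["K"],d["R"],d["t"])
def onplane(c,uv,z):
    K,R,t=c; uv=np.atleast_2d(uv).astype(float); d=np.c_[uv,np.ones(len(uv))]@np.linalg.inv(K).T@R; o=-R.T@t
    return o+d*((z-o[2])/d[:,2])[:,None]
def proj(c,X):
    K,R,t=c; q=(np.atleast_2d(X)@R.T+t)@K.T; return q[:,:2]/q[:,2:]
def tri(cs,uvs):
    A=np.zeros((3,3));b=np.zeros(3)
    for c,uv in zip(cs,uvs):
        K,R,t=c; d=R.T@np.linalg.inv(K)@np.array([*uv,1.]); d/=np.linalg.norm(d); P=np.eye(3)-np.outer(d,d); A+=P; b+=P@(-R.T@t)
    return np.linalg.solve(A,b)
E
python3 - <<'E'
from h import *
np.set_printoptions(precision=3,suppress=True)
o=get_obs(); print(o)
for n in("scene","side","wrist"):
    im,c=shot(n,n+"0.png"); print(n,c[0][0],-c[1].T@c[2]); print(c[1])
print(camera_params("wrist")["T_tool_cam"])
a=cv2.imread("pics/scene0.png");b=cv2.imread("pics/side0.png")
E
```

```text
pics
{'time_s': 0.0, 'joint_positions': array([ 1.19 ,  0.537, -0.004,  1.539,  0.003,  1.067, -0.071]), 'joint_vel': array([-0.   , -0.   , -0.002, -0.   ,  0.001,  0.   , -0.001]), 'joint_torque': array([  0.   , -57.098,   0.991, -25.16 ,  -0.056,   0.018,   0.   ]), 'position': array([ 0.201, -0.618,  0.404]), 'ee_rot': array([-1.573, -0.   , -2.827]), 'ft_force': array([-0.138, -0.081,  0.781]), 'ft_torque': array([-0.023,  0.057,  0.012]), 'gripper_width': 0.08821109260408479}
scene [476.416   0.    276.724] [1.098 0.686 0.735]
[[-0.754  0.657  0.009]
 [ 0.372  0.438 -0.818]
 [-0.541 -0.613 -0.575]]
side [481.093   0.    277.984] [0.103 1.038 0.936]
[[-0.938 -0.346 -0.001]
 [-0.21   0.572 -0.793]
 [ 0.274 -0.744 -0.609]]
wrist [333.862   0.    278.592] [ 0.276 -0.595  0.383]
[[ 0.31  -0.951 -0.001]
 [-0.905 -0.295  0.306]
 [-0.291 -0.094 -0.952]]
[[-0.     0.952  0.306 -0.078]
 [-0.001 -0.306  0.952  0.021]
 [ 1.    -0.     0.001  0.002]
 [ 0.     0.     0.     1.   ]]
```

View pics/scene0.png

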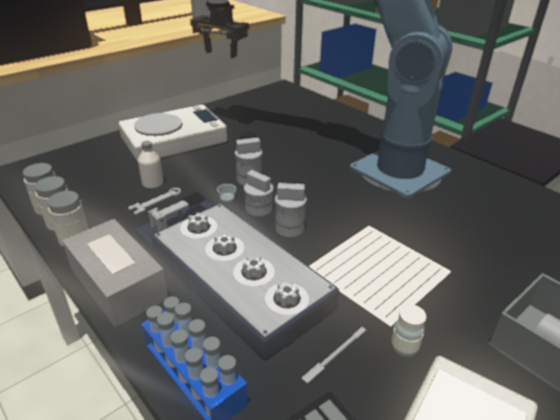

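View pics/side0.png

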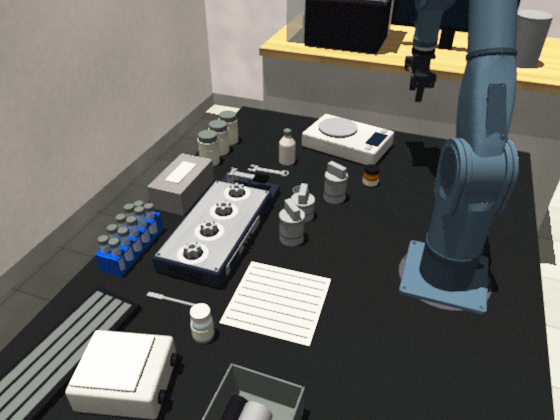

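Three beakers stand between the drive and the robot: bars in scene at about (249,147), (259,182), (291,191), and in side at (338,169), (306,193), (292,209). Stub 0 is nearest the scene camera, the mat is at scene (380,272), and the paddle is beyond stub 3.

Run:
```python
from h import *
np.set_printoptions(precision=3,suppress=True)
a,ca=load("scene0.png");b,cb=load("side0.png")
P={"A":((249,147),(338,169)),"B":((259,182),(305,193)),"C":((291,191),(292,209)),
"s0":((288,293),(193,249)),"s1":((254,267),(209,228)),"s2":((225,243),(223,208)),"s3":((198,222),(237,189)),
"matL":((310,265),(223,309)),"matTop":((371,228),(250,264)),"matR":((449,272),(330,297)),"matBot":((389,318),(305,339)),
"dish":((227,190),(0,0)),"paddle":((165,215),(240,174)),"oil":((411,314),(201,311)),"solv":((149,148),(288,133)),"jar":((0,0),(371,169))}
for k,(u,v) in P.items():
    if 0 in u: print(k,onplane(cb,v,.06));continue
    if 0 in v: print(k,onplane(ca,u,.03));continue
    X=tri((ca,cb),(u,v)); print(k,X,proj(ca,X)-u,proj(cb,X)-v)
A=cv2.resize(a[120:330,140:460],None,fx=2.5,fy=2.5,interpolation=cv2.INTER_CUBIC)
cv2.imwrite("pics/sc.png",A)
```

```text
A [ 0.376 -0.254  0.107] [[-0.41  -1.166]] [[-0.244  1.046]]
B [ 0.445 -0.126  0.081] [[-0.42 -1.14]] [[-0.268  0.98 ]]
C [ 0.445 -0.003  0.11 ] [[0.078 0.204]] [[ 0.052 -0.176]]
s0 [0.65  0.214 0.075] [[-0.16  -0.385]] [[-0.123  0.27 ]]
s1 [0.653 0.114 0.072] [[0.121 0.302]] [[ 0.084 -0.218]]
s2 [0.654 0.017 0.074] [[0.208 0.53 ]] [[ 0.129 -0.392]]
s3 [ 0.656 -0.087  0.074] [[-0.032 -0.084]] [[-0.018  0.063]]
matL [ 0.538  0.221 -0.002] [[18.385 30.57 ]] [[  8.492 -27.169]]
matTop [0.458 0.257 0.142] [[3.339 7.037]] [[ 2.249 -6.02 ]]
matR [0.274 0.307 0.047] [[-10.029 -26.232]] [[-12.674  22.949]]
matBot [ 0.332  0.238 -0.172] [[-4.372 -9.948]] [[-4.527  8.595]]
dish [[ 0.488 -0.208  0.03 ]]
paddle [ 0.689 -0.183  0.06 ] [[-0.549 -1.438]] [[-0.282  1.07 ]]
oil [0.525 0.405 0.085] [[0.154 0.294]] [[ 0.124 -0.222]]
solv [ 0.599 -0.408  0.117] [[-0.43  -1.124]] [[-0.16   0.901]]
jar [[ 0.287 -0.371  0.06 ]]
```

View pics/sc.png

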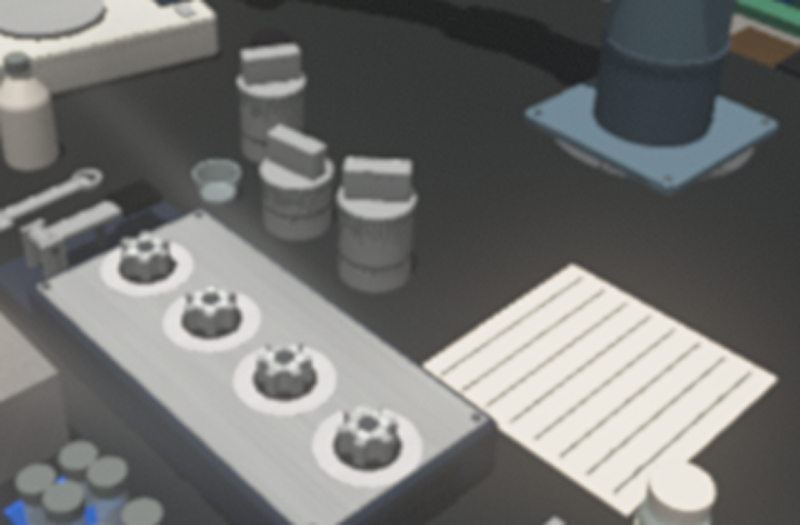

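Emit:
{"op": "move_arm", "data": {
  "motion": [
    {"x": -0.26,"y": -0.02,"z": -0.25},
    {"x": -0.26,"y": -0.02,"z": -0.25},
    {"x": -0.26,"y": -0.02,"z": -0.25},
    {"x": -0.26,"y": -0.02,"z": -0.25},
    {"x": -0.26,"y": -0.02,"z": -0.25},
    {"x": -0.26,"y": -0.02,"z": -0.25},
    {"x": -0.26,"y": -0.02,"z": -0.25},
    {"x": -0.26,"y": -0.02,"z": -0.25}
  ]
}}

```text
validation failed for argument at $.mo...
```

Emit:
{"op": "move_arm", "data": {
  "motion": [
    {"x": -0.26,"y": -0.02,"z": -0.25,"ay": 0.314},
    {"x": -0.26,"y": -0.02,"z": -0.25,"ay": 0.314},
    {"x": -0.26,"y": -0.02,"z": -0.25,"ay": 0.314},
    {"x": -0.26,"y": -0.02,"z": -0.25,"ay": 0.314},
    {"x": -0.26,"y": -0.02,"z": -0.25,"ay": 0.314},
    {"x": -0.26,"y": -0.02,"z": -0.25,"ay": 0.314},
    {"x": -0.26,"y": -0.02,"z": -0.25,"ay": 0.314},
    {"x": -0.26,"y": -0.02,"z": -0.25,"ay": 0.314},
    {"x": -0.26,"y": -0.02,"z": -0.25,"ay": 0.314},
    {"x": -0.26,"y": -0.02,"z": -0.25,"ay": 0.314}
  ]
}}

```text
validation failed for argument at $.mo...
```

Run:
```python
from h import *
np.set_printoptions(precision=4,suppress=True)
o=get_obs();print(o["position"],o["ee_rot"],o["joint_positions"])
im,c=shot("wrist","w1.png")
```

```text
[ 0.2012 -0.6178  0.4041] [-1.5721 -0.0001 -2.8267] [ 1.1898  0.537  -0.0045  1.5386  0.0026  1.0673 -0.0712]
```

View pics/w1.png

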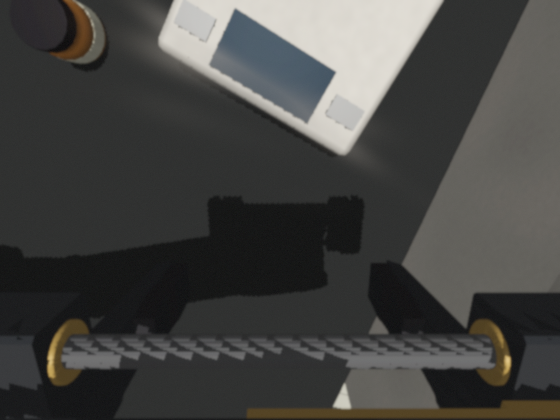

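Emit:
{"op": "move_arm", "data": {
  "motion": [
    {"x": -0.26,"y": -0.02,"z": -0.25,"ax": 0,"ay": 0,"az": 0,"gripper": 0.088},
    {"x": -0.26,"y": -0.02,"z": -0.25,"ax": 0,"ay": 0,"az": 0,"gripper": 0.088},
    {"x": -0.26,"y": -0.02,"z": -0.25,"ax": 0,"ay": 0,"az": 0,"gripper": 0.088},
    {"x": -0.26,"y": -0.02,"z": -0.25,"ax": 0,"ay": 0,"az": 0,"gripper": 0.088},
    {"x": -0.26,"y": -0.02,"z": -0.25,"ax": 0,"ay": 0,"az": 0,"gripper": 0.088},
    {"x": -0.26,"y": -0.02,"z": -0.25,"ax": 0,"ay": 0,"az": 0,"gripper": 0.088},
    {"x": -0.26,"y": -0.02,"z": -0.25,"ax": 0,"ay": 0,"az": 0,"gripper": 0.088},
    {"x": -0.26,"y": -0.02,"z": -0.25,"ax": 0,"ay": 0,"az": 0,"gripper": 0.088}
  ]
}}

```text
time_s: 1.0
position: [0.3737, -0.2948, 0.4251]
ee_rot: [-1.572, 0.002, -2.819]
ft_force: [0.5, 0.1, -0.4]
gripper_width: 0.088
```

Emit:
{"op": "move_arm", "data": {
  "motion": [
    {"x": -0.26,"y": -0.02,"z": -0.25,"ax": 0,"ay": 0.31,"az": 0,"gripper": 0.088},
    {"x": -0.26,"y": -0.02,"z": -0.25,"ax": 0,"ay": 0.31,"az": 0,"gripper": 0.088},
    {"x": -0.26,"y": -0.02,"z": -0.25,"ax": 0,"ay": 0.31,"az": 0,"gripper": 0.088},
    {"x": -0.26,"y": -0.02,"z": -0.25,"ax": 0,"ay": 0.31,"az": 0,"gripper": 0.088},
    {"x": -0.26,"y": -0.02,"z": -0.25,"ax": 0,"ay": 0.31,"az": 0,"gripper": 0.088},
    {"x": -0.26,"y": -0.02,"z": -0.25,"ax": 0,"ay": 0.31,"az": 0,"gripper": 0.088},
    {"x": -0.26,"y": -0.02,"z": -0.25,"ax": 0,"ay": 0.31,"az": 0,"gripper": 0.088},
    {"x": -0.26,"y": -0.02,"z": -0.25,"ax": 0,"ay": 0.31,"az": 0,"gripper": 0.088},
    {"x": -0.26,"y": -0.02,"z": -0.25,"ax": 0,"ay": 0.31,"az": 0,"gripper": 0.088}
  ]
}}

```text
time_s: 1.9
position: [0.5421, 0.0221, 0.4447]
ee_rot: [-1.573, 0.001, -3.131]
ft_force: [0.5, -0.1, 0.3]
gripper_width: 0.0883
```

Run:
```python
from h import *
np.set_printoptions(precision=4,suppress=True)
o=get_obs();print(o["position"],o["ee_rot"],o["joint_positions"])
im,c=shot("wrist","w2.png")
```

```text
[0.5421 0.0221 0.4447] [-1.573   0.001  -3.1309] [ 0.1406  0.3307 -0.3289  1.7669  0.1181  1.0623 -1.7893]
```

View pics/w2.png

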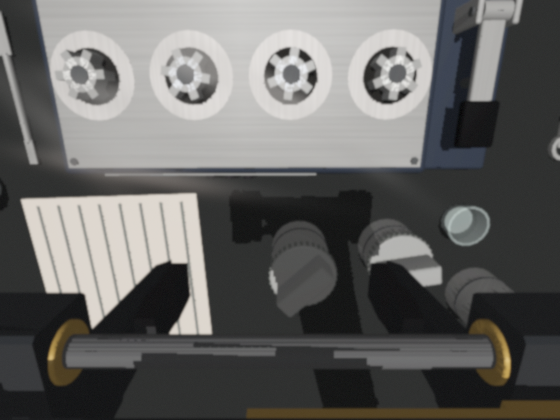

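The wrist view shows the four stubs at about (82,74), (186,74), (291,74) and (397,74), the paddle pad at (476,124) and the mat at (120,260). The beakers are at (300,275), (405,255) and (480,300), partly behind the fingers. I'll go lower over the stubs next.

Emit:
{"op": "move_arm", "data": {
  "motion": [
    {"x": -0.1,"y": 0.08,"z": -0.04,"ax": 0,"ay": 0.01,"az": 0,"gripper": 0.088},
    {"x": -0.1,"y": 0.08,"z": -0.04,"ax": 0,"ay": 0.01,"az": 0,"gripper": 0.088},
    {"x": -0.1,"y": 0.08,"z": -0.04,"ax": 0,"ay": 0.01,"az": 0,"gripper": 0.088},
    {"x": -0.1,"y": 0.08,"z": -0.04,"ax": 0,"ay": 0.01,"az": 0,"gripper": 0.088},
    {"x": -0.1,"y": 0.08,"z": -0.04,"ax": 0,"ay": 0.01,"az": 0,"gripper": 0.088}
  ]
}}

```text
time_s: 2.45
position: [0.6403, 0.0569, 0.3638]
ee_rot: [-1.569, -0.002, 3.134]
ft_force: [0.6, 0.5, -0.1]
gripper_width: 0.0877
```

Run:
```python
from h import *
np.set_printoptions(precision=4,suppress=True)
o=get_obs();print(o["position"],o["ee_rot"],o["joint_vel"])
im,c=shot("wrist","w3.png")
# rectify top plane z=.084, 0.5mm/px, around all stubs
def rect(im,c,x0,x1,y0,y1,z,s):
    xs=np.arange(x1,x0,-s); ys=np.arange(y1,y0,-s)
    Y,X=np.meshgrid(ys,xs); uv=proj(c,np.c_[X.ravel(),Y.ravel(),np.full(X.size,z)]).astype(np.float32)
    return cv2.remap(im,uv[:,0].reshape(X.shape),uv[:,1].reshape(X.shape),cv2.INTER_CUBIC)
T=[(.65,.214),(.653,.114),(.654,.017),(.656,-.087)]
tiles=[]
for f in("w2.png","w3.png"):
    i,cc=load(f)
    tiles.append(np.hstack([rect(i,cc,x-.035,x+.035,y-.035,y+.035,.084,.00036)[:194,:194] for x,y in T]))
cv2.imwrite("pics/stubs.png",np.vstack([cv2.resize(im,(776,582))[:200]]+tiles))
```

```text
[0.6403 0.0569 0.3638] [-1.5694 -0.0022  3.1345] [ 0.0074 -0.0448 -0.0047  0.0063 -0.0021  0.0009 -0.0021]
```

View pics/stubs.png

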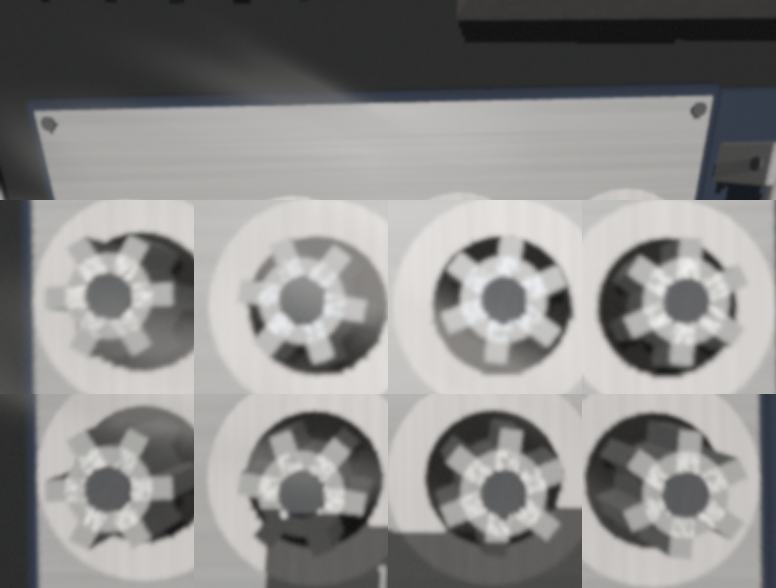

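```bash
cat > stub.py <<'E'
from h import *
def rect(im,c,x,y,z,h=.035,s=.00025):
    g=np.arange(h,-h,-s); Y,X=np.meshgrid(y+g,x+g)
    uv=proj(c,np.c_[X.ravel(),Y.ravel(),np.full(X.size,z)]).astype(np.float32).reshape(*X.shape,2)
    return cv2.remap(cv2.cvtColor(im,cv2.COLOR_BGR2GRAY),uv,None,cv2.INTER_CUBIC)
def meas(im,c,x,y,z=.084,s=.00025,h=.035):
    for it in range(2):
        g=rect(im,c,x,y,z); n=len(g)
        _,m=cv2.threshold(g[n//2-50:n//2+50,n//2-50:n//2+50],0,255,cv2.THRESH_OTSU)
        k,lab,st,ce=cv2.connectedComponentsWithStats(255-m)
        j=min(range(1,k),key=lambda j:np.hypot(*(ce[j]-50))+(100 if not 300<st[j,4]<5000 else 0))
        u,v=ce[j]+n//2-50; x+=h-v*s-x*0; x-=0; y+=h-u*s
        area=st[j,4]*s*s*1e6
    g=rect(im,c,x,y,z).astype(float)
    th=np.radians(np.arange(360)); r=np.arange(.0175,.0215,.0005)
    R,T=np.meshgrid(r,th); U=(h-R*np.sin(T))/s; V=(h-R*np.cos(T))/s
    p=cv2.remap(g.astype(np.float32),U.astype(np.float32),V.astype(np.float32),cv2.INTER_LINEAR).mean(1)
    F=np.fft.fft(p); ph=-np.angle(F[6])/6
    return x,y,np.degrees(ph),np.round(np.abs(F[1:13])/360,1),area
if __name__=="__main__":
    T=[(.65,.214),(.653,.114),(.654,.017),(.656,-.087)]
    for f in("w2.png","w3.png"):
        im,c=load(f)
        for x,y in T:
            try:print(f,*[np.round(q,4) for q in meas(im,c,x,y)])
            except Exception as e: print(f,e)
E
python3 stub.py
python3 - <<'E'
from h import *
np.set_printoptions(precision=4,suppress=True)
# mat corners from w2: outer white region
i,c=load("scene0.png")
print("mat scene",onplane(c,[(310,265),(371,228),(449,272),(389,318)],.003))
i,c=load("w2.png"); print("mat w2",onplane(c,[(24,200),(196,195)],.003), "pad",onplane(c,[(477,124)],.076),"bars C/B",onplane(c,[(305,285),(410,272)],.12))
E
```

```text
w2.png 0.6506 0.21 -29.0252 [18.8  8.8  1.5  7.1 12.  13.1  9.   2.4  1.9  1.5  2.1  4. ] 215.25
w2.png 0.6518 0.1103 20.9024 [12.4  5.9  1.7  3.1  6.8 22.8  6.6  3.1  0.5  0.9  1.5  3.8] 221.5
w2.png 0.6532 0.0103 -7.5664 [10.6  5.2  1.   3.4  6.3 38.2  7.1  2.7  0.7  0.2  1.   5.1] 210.0625
w2.png 0.6547 -0.0895 -4.9339 [15.9 11.2  2.7  7.3  7.8 24.7 10.1  4.8  1.   0.3  2.8  3.6] 208.8125
w3.png 0.6507 0.2102 -28.9156 [20.8  1.6  6.9  4.3 16.9 10.6  6.9  3.   3.3  1.   1.4  3.9] 216.875
w3.png 0.6676 0.1229 20.2311 [22.7  4.7 16.5 12.8 12.5  8.4  0.8  3.   2.3  6.3  4.4  1.3] 137.3125
w3.png 0.6532 0.0105 -7.9003 [ 7.1  8.5  4.3  4.5  0.6 24.   7.5  0.6  3.1  3.   3.1  5.4] 216.5625
w3.png 0.6548 -0.0892 -4.7808 [19.7  7.1  2.   6.4 12.5 12.1  8.6  0.5  2.1  1.7  2.   4.2] 217.875
mat scene [[0.5051 0.1311 0.003 ]
 [0.2924 0.1323 0.003 ]
 [0.2843 0.3501 0.003 ]
 [0.4945 0.3467 0.003 ]]
mat w2 [[0.505  0.3527 0.003 ]
 [0.5142 0.1278 0.003 ]] pad [[ 0.6093 -0.178   0.076 ]] bars C/B [[ 0.4502 -0.0073  0.12  ]
 [ 0.4662 -0.1128  0.12  ]]
```

Emit:
{"op": "move_arm", "data": {
  "motion": [
    {"x": 0.18,"y": -0.08,"z": 0.18,"ax": 0,"ay": 0,"az": 0,"gripper": 0.088},
    {"x": 0.18,"y": -0.08,"z": 0.18,"ax": 0,"ay": 0,"az": 0,"gripper": 0.088},
    {"x": 0.18,"y": -0.08,"z": 0.18,"ax": 0,"ay": 0,"az": 0,"gripper": 0.088},
    {"x": 0.18,"y": -0.08,"z": 0.18,"ax": 0,"ay": 0,"az": 0,"gripper": 0.088},
    {"x": 0.18,"y": -0.08,"z": 0.18,"ax": 0,"ay": 0,"az": 0,"gripper": 0.088},
    {"x": 0.18,"y": -0.08,"z": 0.18,"ax": 0,"ay": 0,"az": 0,"gripper": 0.088},
    {"x": 0.18,"y": -0.08,"z": 0.18,"ax": 0,"ay": 0,"az": 0,"gripper": 0.088},
    {"x": 0.18,"y": -0.08,"z": 0.18,"ax": 0,"ay": 0,"az": 0,"gripper": 0.088}
  ]
}}

```text
time_s: 3.3
position: [0.4592, -0.1204, 0.4457]
ee_rot: [-1.57, 0.002, 3.135]
ft_force: [-0.5, -0.2, -0.1]
gripper_width: 0.0879
```

Run:
```python
from h import *
o=get_obs();print(o["position"],o["ee_rot"])
shot("wrist","w4.png")
```

```text
[ 0.45921768 -0.12044452  0.44573224] [-1.56994679e+00  2.12736169e-03  3.13495737e+00]
```

View pics/w4.png

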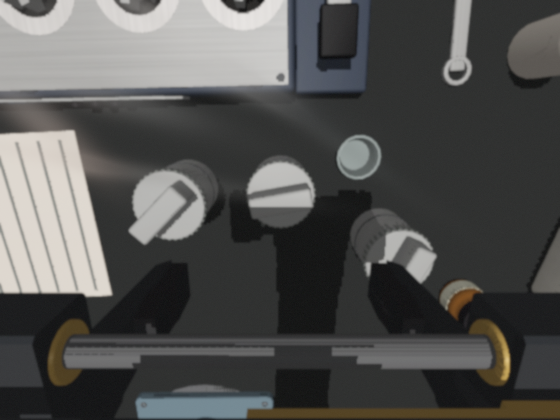

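B's bar runs from about (249,197) to (310,188), C's from (140,237) to (190,188), and A's from (395,265) to (430,250). I'll view them rectified at bar-top height.

Run:
```python
from h import *
im,c=load("w4.png")
def rc(im,c,x,y,z,h=.06,s=.00045):
    g=np.arange(h,-h,-s); Y,X=np.meshgrid(y+g,x+g)
    uv=proj(c,np.c_[X.ravel(),Y.ravel(),np.full(X.size,z)]).astype(np.float32).reshape(*X.shape,2)
    return cv2.remap(im,uv,None,cv2.INTER_CUBIC)
P=[]
for n,u,z in(("C",(164,212),.126),("B",(280,192),.102),("A",(412,258),.126)):
    X=onplane(c,[u],z)[0]; print(n,X); P.append(rc(im,c,X[0],X[1],z))
cv2.imwrite("pics/bars.png",np.hstack(P)); print(P[0].shape)
```

```text
C [ 0.44790582 -0.01544651  0.126     ]
B [ 0.46057986 -0.1242437   0.102     ]
A [ 0.39906093 -0.25317825  0.126     ]
(267, 267, 3)
```

View pics/bars.png

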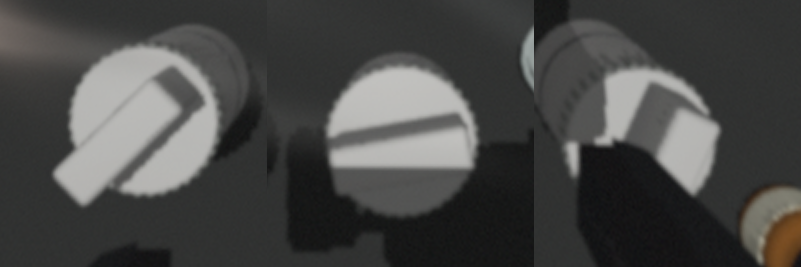

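Emit:
{"op": "move_arm", "data": {
  "motion": [
    {"x": 0.011,"y": 0.05,"z": 0.004,"ax": 0,"ay": -0.15,"az": 0,"gripper": 0.088},
    {"x": 0.011,"y": 0.1,"z": 0.004,"ax": 0,"ay": -0.29,"az": 0,"gripper": 0.088},
    {"x": 0.011,"y": 0.113,"z": 0.004,"ax": 0,"ay": -0.44,"az": 0,"gripper": 0.088},
    {"x": 0.011,"y": 0.113,"z": 0.004,"ax": 0,"ay": -0.58,"az": 0,"gripper": 0.088},
    {"x": 0.011,"y": 0.113,"z": 0.004,"ax": 0,"ay": -0.73,"az": 0,"gripper": 0.088},
    {"x": 0.011,"y": 0.113,"z": 0.004,"ax": 0,"ay": -0.87,"az": 0,"gripper": 0.088},
    {"x": 0.011,"y": 0.113,"z": 0.004,"ax": 0,"ay": -1.02,"az": 0,"gripper": 0.088},
    {"x": 0.011,"y": 0.113,"z": 0.004,"ax": 0,"ay": -1.16,"az": 0,"gripper": 0.088},
    {"x": 0.011,"y": 0.113,"z": 0.004,"ax": 0,"ay": -1.31,"az": 0,"gripper": 0.088},
    {"x": 0.011,"y": 0.113,"z": 0.004,"ax": 0,"ay": -1.45,"az": 0,"gripper": 0.088}
  ]
}}

```text
time_s: 4.35
position: [0.4493, -0.1229, 0.3314]
ee_rot: [-1.571, 0.001, -1.689]
ft_force: [0.0, 0.0, -0.9]
gripper_width: 0.0881
```

Emit:
{"op": "move_arm", "data": {
  "motion": [
    {"x": 0,"y": 0,"z": 0,"ax": 0,"ay": -0.15,"az": 0,"gripper": 0.088},
    {"x": 0,"y": 0,"z": 0,"ax": 0,"ay": -0.3,"az": 0,"gripper": 0.088},
    {"x": 0,"y": 0,"z": 0,"ax": 0,"ay": -0.3,"az": 0,"gripper": 0.088},
    {"x": 0,"y": 0,"z": 0,"ax": 0,"ay": -0.3,"az": 0,"gripper": 0.088}
  ]
}}

```text
time_s: 4.75
position: [0.4491, -0.1235, 0.3315]
ee_rot: [-1.571, 0.001, -1.4]
ft_force: [-0.4, -0.2, 0.8]
gripper_width: 0.0882
```

```bash
cat > bar.py <<'E'
from h import *
import sys
def lid(c,im,z,x,y,h=.055,s=.00035):
    g=np.arange(h,-h,-s); Y,X=np.meshgrid(y+g,x+g)
    uv=proj(c,np.c_[X.ravel(),Y.ravel(),np.full(X.size,z)]).astype(np.float32).reshape(*X.shape,2)
    return cv2.remap(im,uv,None,cv2.INTER_CUBIC)
if __name__=="__main__":
    fn,zl,x,y=sys.argv[1],*map(float,sys.argv[2:5])
    o=get_obs(); print(o["position"],o["ee_rot"],o["time_s"])
    im,c=shot("wrist",fn)
    cv2.imwrite("pics/r_"+fn,np.hstack([lid(c,im,zl,x,y),lid(c,im,zl+.036,x,y)]))
E
python3 bar.py b1.png .066 .448 -.124
```

```text
[ 0.4490854  -0.12348891  0.33150278] [-1.57066326e+00  8.79386017e-04 -1.39959038e+00] 4.75
```

View pics/r_b1.png

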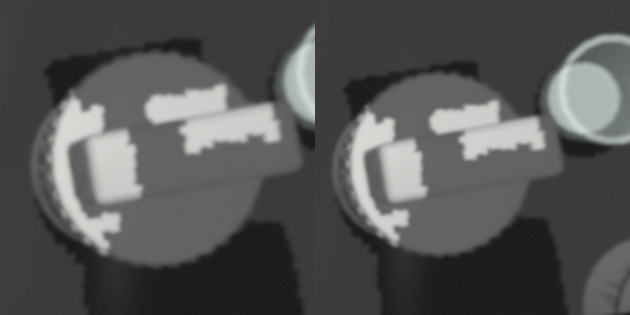

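```bash
cat > fit.py <<'E'
from bar import *
from scipy.optimize import least_squares
s=.00035;h=.055
def smp(g,x0,y0,X,Y): return cv2.remap(g,((y0+h-Y)/s).astype(np.float32),((x0+h-X)/s).astype(np.float32),cv2.INTER_LINEAR)
def fit(fn,zl,x,y,yaw,v=True):
    """lid centre (far-side circle edge) and bar axis + far-end of the bar top"""
    im,c=load(fn); gray=cv2.GaussianBlur(cv2.cvtColor(im,cv2.COLOR_BGR2GRAY),(3,3),0)
    g=lid(c,gray,zl,x,y).astype(np.float32); cx,cy=x,y
    for k in range(3):
        away=np.arctan2(*(np.array([cx,cy])-(-c[1].T@c[2])[:2])[::-1])
        a=np.radians([d for d in range(-100,101,2) if abs(d)>30])+away
        r=np.arange(.031,.044,.00025); A,R=np.meshgrid(a,r,indexing="ij")
        p=smp(g,x,y,cx+R*np.cos(A),cy+R*np.sin(A)); d=np.gradient(p,axis=1); j=d.argmin(1); ok=d.min(1)<-1.5
        E=np.c_[cx+r[j]*np.cos(a),cy+r[j]*np.sin(a)][ok]
        q=least_squares(lambda q:np.hypot(E[:,0]-q[0],E[:,1]-q[1])-.0375,[cx,cy],loss="soft_l1",f_scale=.0005)
        cx,cy=q.x
    print("lid",np.round(q.x,4),"rms mm",1e3*np.median(abs(q.fun)),len(E))
    return cx,cy
if __name__=="__main__":
    fit(sys.argv[1],*map(float,sys.argv[2:6]))
E
python3 fit.py b1.png .066 .4473 -.1235 -1.4; python3 fit.py w4.png .066 .4473 -.1235 -1.4;python3 fit.py w4.png .09 .444 -.01 -1.4
```

```text
lid [ 0.4474 -0.1233] rms mm 0.26346508047486034 70
lid [ 0.4478 -0.1248] rms mm 0.3777979546663521 70
lid [ 0.4437 -0.0078] rms mm 0.2745546096314874 70
```

Emit:
{"op": "move_arm", "data": {
  "motion": [
    {"x": 0,"y": 0.04,"z": -0.0017,"ax": 0,"ay": 0,"az": 0,"gripper": 0.088},
    {"x": 0,"y": 0.08,"z": -0.0017,"ax": 0,"ay": 0,"az": 0,"gripper": 0.088},
    {"x": 0,"y": 0.094,"z": -0.0017,"ax": 0,"ay": 0,"az": 0,"gripper": 0.088},
    {"x": 0,"y": 0.094,"z": -0.0017,"ax": 0,"ay": 0,"az": 0,"gripper": 0.088},
    {"x": 0,"y": 0.094,"z": -0.0017,"ax": 0,"ay": 0,"az": 0,"gripper": 0},
    {"x": 0,"y": 0.094,"z": -0.0017,"ax": 0,"ay": 0,"az": 0,"gripper": 0},
    {"x": 0,"y": 0.094,"z": -0.0017,"ax": 0,"ay": 0,"az": 0,"gripper": 0},
    {"x": 0,"y": 0.094,"z": -0.0017,"ax": 0,"ay": 0,"az": 0,"gripper": 0},
    {"x": 0,"y": 0.094,"z": -0.0017,"ax": 0,"ay": 0,"az": 0,"gripper": 0},
    {"x": 0,"y": 0.094,"z": -0.0017,"ax": 0,"ay": 0,"az": 0,"gripper": 0}
  ]
}}

```text
time_s: 5.8
position: [0.4471, -0.1245, 0.2379]
ee_rot: [-1.571, -0.0, -1.397]
ft_force: [-0.2, -0.5, -0.5]
gripper_width: 0.0426
```

Emit:
{"op": "move_arm", "data": {
  "motion": [
    {"x": 0,"y": 0,"z": 0,"ax": 0,"ay": 0,"az": 0,"gripper": 0},
    {"x": 0,"y": 0,"z": 0,"ax": 0,"ay": 0,"az": 0,"gripper": 0},
    {"x": 0,"y": 0,"z": 0,"ax": 0,"ay": 0,"az": 0,"gripper": 0},
    {"x": 0,"y": 0,"z": 0,"ax": 0,"ay": 0,"az": 0,"gripper": 0},
    {"x": 0,"y": 0,"z": 0,"ax": 0,"ay": 0,"az": 0,"gripper": 0},
    {"x": 0,"y": -0.03,"z": 0,"ax": 0,"ay": 0,"az": 0,"gripper": 0},
    {"x": 0,"y": -0.07,"z": 0,"ax": 0,"ay": 0,"az": 0,"gripper": 0},
    {"x": 0,"y": -0.11,"z": 0,"ax": 0,"ay": 0,"az": 0,"gripper": 0},
    {"x": 0,"y": -0.14,"z": 0,"ax": 0,"ay": 0,"az": 0,"gripper": 0},
    {"x": 0,"y": -0.14,"z": 0,"ax": 0,"ay": 0,"az": 0,"gripper": 0}
  ]
}}

```text
time_s: 6.8
position: [0.4481, -0.1245, 0.3808]
ee_rot: [-1.566, -0.003, -1.397]
ft_force: [1.0, -0.1, -3.5]
gripper_width: 0.0219
```

```bash
cat > go.py <<'E'
from h import *
import sys
# go.py x y z yawdeg : print shift in tool axes from the measured pose
x,y,z,w=map(float,sys.argv[1:5]); o=get_obs(); R=Ro.from_euler('xyz',o["ee_rot"])
d=R.inv().apply(np.array([x,y,z])-o["position"]); G=Ro.from_euler('xyz',[-np.pi/2,0,np.radians(w)])
print("pos",np.round(o["position"],4),np.round(np.degrees(o["ee_rot"]),2),"w",round(o["gripper_width"],4),"f",np.round(o["ft_force"],1),"tau",np.round(o["ft_torque"],2))
print("shift",np.round(d,4),"turn",np.round((R.inv()*G).as_rotvec(),4))
E
python3 go.py .6518 .1103 .33 -99.1
python3 - <<'E'
from bar import *
shot("wrist","g1.png")
E
cp pics/g1.png pics/v8.png
```

```text
pos [ 0.4481 -0.1245  0.3808] [-89.71  -0.19 -80.05] w 0.0219 f [ 1.  -0.1 -3.5] tau [-0.08 -0.14 -0.03]
shift [-0.1962  0.0514  0.241 ] turn [-0.0055  0.3324  0.0024]
```

View pics/v8.png

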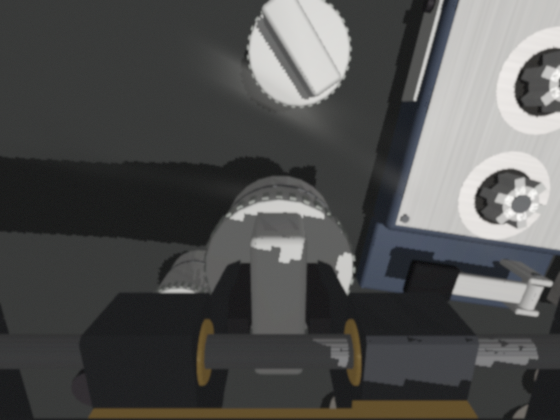

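Run:
```python
from h import *
np.set_printoptions(linewidth=200,precision=4,suppress=True)
im,c=load("g1.png"); g=cv2.cvtColor(im,cv2.COLOR_BGR2GRAY)
T=np.array(camera_params("wrist")["T_tool_cam"]);K=c[0];print(K)
def pr(X): 
    q=(np.linalg.inv(T)@np.r_[X,1])[:3]; q=K@q; return q[:2]/q[2]
for x in (0,-.0375): print(x,pr([x,.172,0]))
print(pr([0,.172,.0375]),pr([0,.172,-.0375]))
print("col250",list(enumerate(g[170:235,247].tolist(),170))[::2])
print("col312",list(enumerate(g[170:235,312].tolist(),170))[::2])
for r in(250,262): print("row",r,g[r,195:225],g[r,335:365])
```

```text
[[333.8616   0.     278.5922]
 [  0.     333.8616 216.2586]
 [  0.       0.       1.    ]]
0 [279.9083 270.9957]
-0.0375 [280.0075 198.7644]
[354.5287 271.0112] [205.2999 270.9802]
col250 [(170, 28), (172, 30), (174, 29), (176, 28), (178, 29), (180, 31), (182, 33), (184, 40), (186, 67), (188, 84), (190, 85), (192, 77), (194, 70), (196, 84), (198, 87), (200, 87), (202, 91), (204, 92), (206, 138), (208, 193), (210, 203), (212, 199), (214, 141), (216, 97), (218, 98), (220, 97), (222, 96), (224, 99), (226, 98), (228, 97), (230, 97), (232, 97), (234, 96)]
col312 [(170, 28), (172, 30), (174, 28), (176, 29), (178, 28), (180, 28), (182, 28), (184, 35), (186, 71), (188, 97), (190, 97), (192, 90), (194, 90), (196, 99), (198, 96), (200, 91), (202, 91), (204, 101), (206, 124), (208, 184), (210, 207), (212, 208), (214, 207), (216, 182), (218, 105), (220, 98), (222, 98), (224, 96), (226, 98), (228, 97), (230, 97), (232, 97), (234, 98)]
row 250 [74 76 78 80 79 77 76 76 76 75 72 71 76 87 93 96 97 98 98 97 97 97 98 97 97 97 97 98 98 98] [97 97 96 97 97 98 97 97 98 99 99 99 98 95 91 81 71 62 60 54 45 33 29 27 27 28 27 28 32 30]
row 262 [88 90 89 90 88 87 84 80 77 73 77 87 94 96 97 96 96 96 96 96 95 96 97 96 96 96 96 96 95 96] [104 137 177 197 201 202 202 202 202 203 202 202 202 202 202 199 185 143  84  50  34  28  28  27  28  29  30  31  29  32]
```

Emit:
{"op": "move_arm", "data": {
  "motion": [
    {"x": -0.03,"y": 0,"z": 0.036,"ax": 0,"ay": 0.05,"az": 0,"gripper": 0},
    {"x": -0.06,"y": 0,"z": 0.072,"ax": 0,"ay": 0.1,"az": 0,"gripper": 0},
    {"x": -0.09,"y": 0,"z": 0.108,"ax": 0,"ay": 0.15,"az": 0,"gripper": 0},
    {"x": -0.12,"y": 0,"z": 0.144,"ax": 0,"ay": 0.2,"az": 0,"gripper": 0},
    {"x": -0.15,"y": 0,"z": 0.18,"ax": 0,"ay": 0.25,"az": 0,"gripper": 0},
    {"x": -0.18,"y": 0,"z": 0.22,"ax": 0,"ay": 0.3,"az": 0,"gripper": 0},
    {"x": -0.196,"y": 0.01,"z": 0.241,"ax": -0.005,"ay": 0.332,"az": 0.002,"gripper": 0},
    {"x": -0.196,"y": 0.03,"z": 0.241,"ax": -0.005,"ay": 0.332,"az": 0.002,"gripper": 0},
    {"x": -0.196,"y": 0.03,"z": 0.241,"ax": -0.005,"ay": 0.332,"az": 0.002,"gripper": 0},
    {"x": -0.196,"y": 0.03,"z": 0.241,"ax": -0.005,"ay": 0.332,"az": 0.002,"gripper": 0}
  ]
}}

```text
time_s: 7.85
position: [0.6497, 0.1096, 0.3454]
ee_rot: [-1.58, -0.001, -1.729]
ft_force: [0.1, 0.0, -2.6]
gripper_width: 0.0218
```

```bash
python3 go.py .6518 .1103 .298 -99.1
```

```text
pos [0.6497 0.1096 0.3454] [-9.053e+01 -7.000e-02 -9.906e+01] w 0.0218 f [ 0.1  0.  -2.6] tau [-0.05 -0.11  0.02]
shift [-0.0011  0.0474  0.0024] turn [0.0092 0.0008 0.0012]
```

Emit:
{"op": "move_arm", "data": {
  "motion": [
    {"x": -0.0015,"y": 0.01,"z": 0.0024,"ax": 0.008,"ay": 0,"az": 0,"gripper": 0},
    {"x": -0.0015,"y": 0.016,"z": 0.0024,"ax": 0.008,"ay": 0,"az": 0,"gripper": 0},
    {"x": -0.0015,"y": 0.016,"z": 0.0024,"ax": 0.008,"ay": 0,"az": 0,"gripper": 0},
    {"x": -0.0015,"y": 0.016,"z": 0.0024,"ax": 0.008,"ay": 0,"az": 0,"gripper": 0},
    {"x": -0.0015,"y": 0.016,"z": 0.0024,"ax": 0.008,"ay": 0,"az": 0,"gripper": 0}
  ]
}}

```text
time_s: 8.35
position: [0.6531, 0.1114, 0.3322]
ee_rot: [-1.567, 0.001, -1.729]
ft_force: [0.6, 0.7, -3.1]
gripper_width: 0.0214
```

```bash
python3 go.py .6517 .1108 .298 -99.1
```

```text
pos [0.6531 0.1114 0.3322] [-8.981e+01  8.000e-02 -9.906e+01] w 0.0214 f [ 0.6  0.7 -3.1] tau [-0.07 -0.04 -0.03]
shift [ 0.0008  0.0342 -0.0014] turn [-0.0034  0.0006 -0.0014]
```

Run:
```python
from h import *
np.set_printoptions(precision=4,suppress=True)
for i in range(4):
    o=get_obs(); print(o["position"],np.degrees(o["ee_rot"])); get_image("wrist")
```

```text
[0.6531 0.1114 0.3322] [-89.8056   0.0777 -99.0636]
[0.6531 0.1114 0.3322] [-89.8028   0.0803 -99.0602]
[0.6531 0.1114 0.3321] [-89.8045   0.0805 -99.0589]
[0.6531 0.1115 0.3321] [-89.8087   0.0776 -99.0575]
```

Emit:
{"op": "move_arm", "data": {
  "motion": [
    {"x": 0.0008,"y": 0.003,"z": -0.0014,"ax": -0.003,"ay": 0,"az": -0.001,"gripper": 0},
    {"x": 0.0008,"y": 0.006,"z": -0.0014,"ax": -0.003,"ay": 0,"az": -0.001,"gripper": 0},
    {"x": 0.0008,"y": 0.009,"z": -0.0014,"ax": -0.003,"ay": 0,"az": -0.001,"gripper": 0},
    {"x": 0.0008,"y": 0.012,"z": -0.0014,"ax": -0.003,"ay": 0,"az": -0.001,"gripper": 0},
    {"x": 0.0008,"y": 0.015,"z": -0.0014,"ax": -0.003,"ay": 0,"az": -0.001,"gripper": 0},
    {"x": 0.0008,"y": 0.015,"z": -0.0014,"ax": -0.003,"ay": 0,"az": -0.001,"gripper": 0}
  ]
}}

```text
time_s: 9.15
position: [0.6514, 0.1109, 0.316]
ee_rot: [-1.572, -0.0, -1.729]
ft_force: [-0.2, -0.9, -3.4]
gripper_width: 0.022
```

```bash
python3 go.py .6517 .1108 .298 -99.1
```

```text
pos [0.6514 0.1109 0.316 ] [-9.007e+01 -1.000e-02 -9.905e+01] w 0.022 f [-0.2 -0.9 -3.4] tau [-0.05 -0.05  0.03]
shift [-0.      0.018   0.0004] turn [0.0012 0.0009 0.0002]
```

Emit:
{"op": "move_arm", "data": {
  "motion": [
    {"x": 0,"y": 0.004,"z": 0,"ax": 0,"ay": 0,"az": 0,"gripper": 0},
    {"x": 0,"y": 0.008,"z": 0,"ax": 0,"ay": 0,"az": 0,"gripper": 0},
    {"x": 0,"y": 0.012,"z": 0,"ax": 0,"ay": 0,"az": 0,"gripper": 0},
    {"x": 0,"y": 0.016,"z": 0,"ax": 0,"ay": 0,"az": 0,"gripper": 0},
    {"x": 0,"y": 0.0175,"z": 0,"ax": 0,"ay": 0,"az": 0,"gripper": 0},
    {"x": 0,"y": 0.0175,"z": 0,"ax": 0,"ay": 0,"az": 0,"gripper": 0}
  ]
}}

```text
time_s: 9.75
position: [0.6514, 0.1109, 0.2988]
ee_rot: [-1.572, -0.0, -1.729]
ft_force: [0.2, 0.1, -2.7]
gripper_width: 0.022
```

```bash
python3 go.py .6517 .1108 .298 -99.1
```

```text
pos [0.6514 0.1109 0.2988] [-90.05  -0.   -99.05] w 0.022 f [ 0.2  0.1 -2.7] tau [-0.02 -0.09 -0.04]
shift [0.0001 0.0008 0.0003] turn [0.0008 0.0009 0.    ]
```

Emit:
{"op": "move_arm", "data": {
  "motion": [
    {"x": 0,"y": 0.001,"z": 0,"ax": 0,"ay": 0,"az": 0,"gripper": 0.06},
    {"x": 0,"y": 0.001,"z": 0,"ax": 0,"ay": 0,"az": 0,"gripper": 0.06},
    {"x": 0,"y": 0.001,"z": 0,"ax": 0,"ay": 0,"az": 0,"gripper": 0.06},
    {"x": 0,"y": 0.001,"z": 0,"ax": 0,"ay": 0,"az": 0,"gripper": 0.06},
    {"x": 0,"y": 0.001,"z": 0,"ax": 0,"ay": 0,"az": 0,"gripper": 0.06},
    {"x": 0,"y": -0.03,"z": 0,"ax": 0,"ay": 0,"az": 0,"gripper": 0.088},
    {"x": 0,"y": -0.06,"z": 0,"ax": 0,"ay": 0,"az": 0,"gripper": 0.088},
    {"x": 0,"y": -0.06,"z": 0,"ax": 0,"ay": 0,"az": 0,"gripper": 0.088}
  ]
}}

```text
time_s: 10.55
position: [0.6529, 0.1116, 0.3638]
ee_rot: [-1.564, 0.003, -1.729]
ft_force: [0.1, 1.1, 0.2]
gripper_width: 0.0818
```

```bash
python3 go.py .4437 -.0078 .36 -46
```

```text
pos [0.6529 0.1116 0.3638] [-89.62   0.18 -99.06] w 0.0818 f [0.1 1.1 0.2] tau [-0.02 -0.09 -0.01]
shift [ 0.1509  0.0021 -0.1878] turn [-7.600e-03 -9.261e-01  2.000e-04]
```

Emit:
{"op": "move_arm", "data": {
  "motion": [
    {"x": 0.03,"y": 0.002,"z": -0.037,"ax": -0.007,"ay": -0.14,"az": 0,"gripper": 0.088},
    {"x": 0.06,"y": 0.002,"z": -0.075,"ax": -0.007,"ay": -0.28,"az": 0,"gripper": 0.088},
    {"x": 0.09,"y": 0.002,"z": -0.112,"ax": -0.007,"ay": -0.42,"az": 0,"gripper": 0.088},
    {"x": 0.12,"y": 0.002,"z": -0.15,"ax": -0.007,"ay": -0.56,"az": 0,"gripper": 0.088},
    {"x": 0.151,"y": 0.002,"z": -0.188,"ax": -0.007,"ay": -0.7,"az": 0,"gripper": 0.088},
    {"x": 0.151,"y": 0.002,"z": -0.188,"ax": -0.007,"ay": -0.83,"az": 0,"gripper": 0.088},
    {"x": 0.151,"y": 0.002,"z": -0.188,"ax": -0.007,"ay": -0.926,"az": 0,"gripper": 0.088},
    {"x": 0.151,"y": 0.002,"z": -0.188,"ax": -0.007,"ay": -0.926,"az": 0,"gripper": 0.088},
    {"x": 0.151,"y": 0.002,"z": -0.188,"ax": -0.007,"ay": -0.926,"az": 0,"gripper": 0.088}
  ]
}}

```text
time_s: 11.45
position: [0.4421, -0.0086, 0.357]
ee_rot: [-1.577, 0.004, -0.805]
ft_force: [-0.0, 1.0, -0.5]
gripper_width: 0.088
```

```bash
python3 bar.py c1.png .09 .4437 -.0078; python3 fit.py c1.png .09 .4437 -.0078 -.8; python3 go.py .4437 -.0078 .261 -46
```

```text
[ 0.44214203 -0.00862813  0.35703752] [-1.57677472  0.00364894 -0.80536081] 11.45
lid [ 0.4426 -0.0066] rms mm 0.27528749848854117 70
pos [ 0.4422 -0.0085  0.3571] [-90.34   0.21 -46.12] w 0.0882 f [ 0.3 -0.2  0.2] tau [-0.01 -0.19  0.01]
shift [0.0009 0.0961 0.0021] turn [ 0.0059 -0.002  -0.0036]
```

View pics/r_c1.png

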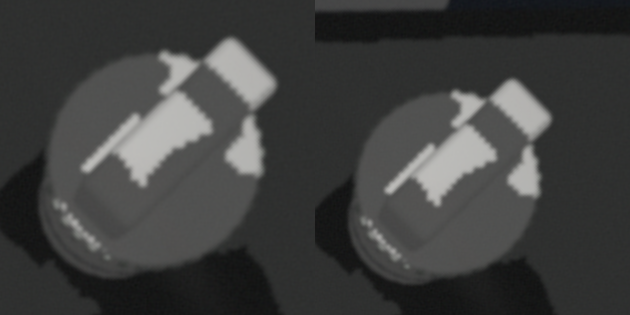

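Emit:
{"op": "move_arm", "data": {
  "motion": [
    {"x": -0.0005,"y": 0.04,"z": 0.0016,"ax": 0.006,"ay": 0,"az": -0.003,"gripper": 0.088},
    {"x": -0.0005,"y": 0.08,"z": 0.0016,"ax": 0.006,"ay": 0,"az": -0.003,"gripper": 0.088},
    {"x": -0.0005,"y": 0.096,"z": 0.0016,"ax": 0.006,"ay": 0,"az": -0.003,"gripper": 0.05},
    {"x": -0.0005,"y": 0.096,"z": 0.0016,"ax": 0.006,"ay": 0,"az": -0.003,"gripper": 0},
    {"x": -0.0005,"y": 0.096,"z": 0.0016,"ax": 0.006,"ay": 0,"az": -0.003,"gripper": 0},
    {"x": -0.0005,"y": 0.096,"z": 0.0016,"ax": 0.006,"ay": 0,"az": -0.003,"gripper": 0},
    {"x": -0.0005,"y": 0.096,"z": 0.0016,"ax": 0.006,"ay": 0,"az": -0.003,"gripper": 0},
    {"x": -0.0005,"y": 0.096,"z": 0.0016,"ax": 0.006,"ay": 0,"az": -0.003,"gripper": 0},
    {"x": -0.0005,"y": 0.096,"z": 0.0016,"ax": 0.006,"ay": 0,"az": -0.003,"gripper": 0},
    {"x": -0.0005,"y": 0.096,"z": 0.0016,"ax": 0.006,"ay": 0,"az": -0.003,"gripper": 0}
  ]
}}

```text
time_s: 12.5
position: [0.4424, -0.0074, 0.2614]
ee_rot: [-1.571, -0.0, -0.803]
ft_force: [1.3, 2.3, -0.9]
gripper_width: 0.0264
```

Emit:
{"op": "move_arm", "data": {
  "motion": [
    {"x": 0,"y": 0,"z": 0,"ax": 0,"ay": 0,"az": 0,"gripper": 0},
    {"x": 0,"y": 0,"z": 0,"ax": 0,"ay": 0,"az": 0,"gripper": 0},
    {"x": 0,"y": 0,"z": 0,"ax": 0,"ay": 0,"az": 0,"gripper": 0},
    {"x": 0,"y": 0,"z": 0,"ax": 0,"ay": 0,"az": 0,"gripper": 0},
    {"x": 0,"y": -0.03,"z": 0,"ax": 0,"ay": 0,"az": 0,"gripper": 0},
    {"x": 0,"y": -0.07,"z": 0,"ax": 0,"ay": 0,"az": 0,"gripper": 0},
    {"x": 0,"y": -0.11,"z": 0,"ax": 0,"ay": 0,"az": 0,"gripper": 0},
    {"x": 0,"y": -0.12,"z": 0,"ax": 0,"ay": 0,"az": 0,"gripper": 0},
    {"x": 0,"y": -0.12,"z": 0,"ax": 0,"ay": 0,"az": 0,"gripper": 0},
    {"x": 0,"y": -0.12,"z": 0,"ax": 0,"ay": 0,"az": 0,"gripper": 0}
  ]
}}

```text
time_s: 13.5
position: [0.4414, -0.0079, 0.3795]
ee_rot: [-1.573, 0.002, -0.803]
ft_force: [0.2, 0.7, -5.4]
gripper_width: 0.022
```

```bash
cat > held.py <<'E'
from h import *
import sys
from scipy.optimize import least_squares
# lid centre in tool axes (x,z) from far... near edge arc, lid plane at tool y = yl
fn,yl=sys.argv[1],float(sys.argv[2])
im,c=shot("wrist",fn); g=cv2.GaussianBlur(cv2.cvtColor(im,cv2.COLOR_BGR2GRAY),(3,3),0).astype(np.float32)
T=np.array(camera_params("wrist")["T_tool_cam"]);K=c[0];Ti=np.linalg.inv(T)
def P(x,z):
    q=np.c_[x,np.full(len(x),yl),z,np.ones(len(x))]@Ti.T; q=q[:,:3]@K.T; return (q[:,:2]/q[:,2:]).astype(np.float32)
r=np.arange(.033,.042,.0002); out=[]
for a in np.radians(np.r_[105:150:2,210:256:2]):
    uv=P(r*np.cos(a),r*np.sin(a)); p=cv2.remap(g,uv[:,0].reshape(1,-1),uv[:,1].reshape(1,-1),cv2.INTER_LINEAR)[0]
    d=np.gradient(p); j=d.argmin()
    if d[j]<-1: out.append((r[j]*np.cos(a),r[j]*np.sin(a)))
E=np.array(out); q=least_squares(lambda q:np.hypot(E[:,0]-q[0],E[:,1]-q[1])-.0375,[0,0],loss="soft_l1",f_scale=.0004)
print("held lid centre tool x,z",np.round(q.x,4),"med",np.median(abs(q.fun)),len(E))
E
python3 held.py g2.png .172; python3 go.py .6506 .2101 .34 -29
```

```text
held lid centre tool x,z [ 0.0001 -0.0011] med 0.00040160636062356106 46
pos [ 0.4413 -0.0078  0.3793] [-90.16   0.17 -46.01] w 0.0217 f [-0.3 -0.1 -4.9] tau [ 0.   -0.13 -0.07]
shift [-0.0113  0.0385  0.302 ] turn [ 0.0023 -0.2969 -0.0033]
```

Emit:
{"op": "move_arm", "data": {
  "motion": [
    {"x": 0,"y": -0.045,"z": 0,"ax": 0,"ay": 0,"az": 0,"gripper": 0},
    {"x": -0.002,"y": -0.065,"z": 0.04,"ax": 0,"ay": -0.03,"az": 0,"gripper": 0},
    {"x": -0.004,"y": -0.065,"z": 0.085,"ax": 0,"ay": -0.08,"az": 0,"gripper": 0},
    {"x": -0.006,"y": -0.065,"z": 0.13,"ax": 0,"ay": -0.13,"az": 0,"gripper": 0},
    {"x": -0.008,"y": -0.065,"z": 0.175,"ax": 0,"ay": -0.18,"az": 0,"gripper": 0},
    {"x": -0.01,"y": -0.065,"z": 0.22,"ax": 0,"ay": -0.23,"az": 0,"gripper": 0},
    {"x": -0.011,"y": -0.065,"z": 0.265,"ax": 0,"ay": -0.297,"az": 0,"gripper": 0},
    {"x": -0.011,"y": -0.065,"z": 0.302,"ax": 0.002,"ay": -0.297,"az": -0.003,"gripper": 0},
    {"x": -0.011,"y": -0.065,"z": 0.302,"ax": 0.002,"ay": -0.297,"az": -0.003,"gripper": 0},
    {"x": -0.011,"y": -0.065,"z": 0.302,"ax": 0.002,"ay": -0.297,"az": -0.003,"gripper": 0}
  ]
}}

```text
time_s: 14.55
position: [0.6516, 0.2112, 0.4428]
ee_rot: [-1.573, 0.0, -0.504]
ft_force: [-1.0, -1.2, -4.7]
gripper_width: 0.0218
```

```bash
python3 go.py .6506 .2101 .353 -29
```

```text
pos [0.6516 0.2112 0.4428] [-9.012e+01  3.000e-02 -2.888e+01] w 0.0218 f [-1.  -1.2 -4.7] tau [-0.06 -0.08  0.01]
shift [-0.0003  0.0898 -0.0013] turn [ 0.0021  0.0021 -0.0005]
```

Emit:
{"op": "move_arm", "data": {
  "motion": [
    {"x": -0.0003,"y": 0.04,"z": -0.0013,"ax": 0.002,"ay": 0,"az": 0,"gripper": 0},
    {"x": -0.0003,"y": 0.075,"z": -0.0013,"ax": 0.002,"ay": 0,"az": 0,"gripper": 0},
    {"x": -0.0003,"y": 0.09,"z": -0.0013,"ax": 0.002,"ay": 0,"az": 0,"gripper": 0},
    {"x": -0.0003,"y": 0.09,"z": -0.0013,"ax": 0.002,"ay": 0,"az": 0,"gripper": 0},
    {"x": -0.0003,"y": 0.09,"z": -0.0013,"ax": 0.002,"ay": 0,"az": 0,"gripper": 0},
    {"x": -0.0003,"y": 0.09,"z": -0.0013,"ax": 0.002,"ay": 0,"az": 0,"gripper": 0}
  ]
}}

```text
time_s: 15.15
position: [0.6518, 0.2097, 0.3584]
ee_rot: [-1.565, -0.005, -0.506]
ft_force: [-0.1, 0.3, -4.0]
gripper_width: 0.0217
```

```bash
python3 go.py .6506 .2101 .3214 -29
```

```text
pos [0.6518 0.2097 0.3584] [-89.65  -0.27 -29.  ] w 0.0217 f [-0.1  0.3 -4. ] tau [-0.03 -0.05  0.01]
shift [-0.0014  0.037  -0.0005] turn [-0.0061  0.0001  0.0048]
```

Emit:
{"op": "move_arm", "data": {
  "motion": [
    {"x": -0.0014,"y": 0.004,"z": -0.0006,"ax": -0.005,"ay": 0,"az": 0.004,"gripper": 0},
    {"x": -0.0014,"y": 0.008,"z": -0.0006,"ax": -0.005,"ay": 0,"az": 0.004,"gripper": 0},
    {"x": -0.0014,"y": 0.011,"z": -0.0006,"ax": -0.005,"ay": 0,"az": 0.004,"gripper": 0},
    {"x": -0.0014,"y": 0.014,"z": -0.0006,"ax": -0.005,"ay": 0,"az": 0.004,"gripper": 0},
    {"x": -0.0014,"y": 0.017,"z": -0.0006,"ax": -0.005,"ay": 0,"az": 0.004,"gripper": 0},
    {"x": -0.0014,"y": 0.02,"z": -0.0006,"ax": -0.005,"ay": 0,"az": 0.004,"gripper": 0},
    {"x": -0.0014,"y": 0.02,"z": -0.0006,"ax": -0.005,"ay": 0,"az": 0.004,"gripper": 0}
  ]
}}

```text
time_s: 15.85
position: [0.65, 0.2101, 0.3357]
ee_rot: [-1.57, 0.001, -0.505]
ft_force: [3.7, 3.4, -6.3]
gripper_width: 0.0217
```

```bash
python3 go.py .6506 .2101 .3214 -29
```

```text
pos [0.65   0.2101 0.3357] [-8.998e+01  7.000e-02 -2.895e+01] w 0.0217 f [ 3.7  3.4 -6.3] tau [ 0.84 -0.89  0.01]
shift [0.0005 0.0143 0.0003] turn [-0.0003  0.0008 -0.0013]
```

Emit:
{"op": "move_arm", "data": {
  "motion": [
    {"x": 0.0005,"y": 0.003,"z": 0.0007,"ax": 0,"ay": 0,"az": -0.001,"gripper": 0},
    {"x": 0.0005,"y": 0.007,"z": 0.0007,"ax": 0,"ay": 0,"az": -0.001,"gripper": 0},
    {"x": 0.0005,"y": 0.011,"z": 0.0007,"ax": 0,"ay": 0,"az": -0.001,"gripper": 0},
    {"x": 0.0005,"y": 0.0145,"z": 0.0007,"ax": 0,"ay": 0,"az": -0.001,"gripper": 0},
    {"x": 0.0005,"y": 0.0145,"z": 0.0007,"ax": 0,"ay": 0,"az": -0.001,"gripper": 0},
    {"x": 0.0005,"y": 0.0145,"z": 0.0007,"ax": 0,"ay": 0,"az": -0.001,"gripper": 0}
  ]
}}

```text
time_s: 16.45
position: [0.6507, 0.2102, 0.3217]
ee_rot: [-1.571, 0.0, -0.505]
ft_force: [2.6, 3.9, -2.4]
gripper_width: 0.0217
```

```bash
python3 go.py .6506 .2101 .3214 -29
```

```text
pos [0.6507 0.2102 0.3217] [-90.03   0.   -28.96] w 0.0217 f [ 2.6  3.9 -2.4] tau [ 1.11 -0.77 -0.02]
shift [-0.      0.0003 -0.0002] turn [ 0.0006  0.0007 -0.0001]
```

Emit:
{"op": "move_arm", "data": {
  "motion": [
    {"x": 0,"y": 0.001,"z": 0,"ax": 0,"ay": 0,"az": 0,"gripper": 0.05},
    {"x": 0,"y": 0.001,"z": 0,"ax": 0,"ay": 0,"az": 0,"gripper": 0.05},
    {"x": 0,"y": 0.001,"z": 0,"ax": 0,"ay": 0,"az": 0,"gripper": 0.05},
    {"x": 0,"y": 0.001,"z": 0,"ax": 0,"ay": 0,"az": 0,"gripper": 0.05},
    {"x": 0,"y": 0.001,"z": 0,"ax": 0,"ay": 0,"az": 0,"gripper": 0.05},
    {"x": 0,"y": -0.03,"z": 0,"ax": 0,"ay": 0,"az": 0,"gripper": 0.05},
    {"x": 0,"y": -0.06,"z": 0,"ax": 0,"ay": 0,"az": 0,"gripper": 0.088},
    {"x": 0,"y": -0.06,"z": 0,"ax": 0,"ay": 0,"az": 0,"gripper": 0.088}
  ]
}}

```text
time_s: 17.25
position: [0.6515, 0.211, 0.3863]
ee_rot: [-1.567, -0.004, -0.506]
ft_force: [-0.0, 0.4, 0.4]
gripper_width: 0.064
```

```bash
python3 go.py .39 -.255 .375 -27
```

```text
pos [0.6515 0.211  0.3863] [-89.77  -0.22 -28.99] w 0.064 f [-0.   0.4  0.4] tau [ 0.04 -0.21  0.01]
shift [-0.003   0.0091 -0.5344] turn [-0.0039 -0.0348  0.0039]
```

Emit:
{"op": "move_arm", "data": {
  "motion": [
    {"x": 0,"y": 0,"z": -0.05,"ax": 0,"ay": 0,"az": 0,"gripper": 0.088},
    {"x": 0,"y": 0,"z": -0.1,"ax": 0,"ay": 0,"az": 0,"gripper": 0.088},
    {"x": 0,"y": 0,"z": -0.15,"ax": 0,"ay": 0,"az": 0,"gripper": 0.088},
    {"x": 0,"y": 0,"z": -0.2,"ax": 0,"ay": 0,"az": 0,"gripper": 0.088},
    {"x": 0,"y": 0,"z": -0.25,"ax": 0,"ay": 0,"az": 0,"gripper": 0.088},
    {"x": 0,"y": 0,"z": -0.3,"ax": 0,"ay": 0,"az": 0,"gripper": 0.088},
    {"x": 0,"y": 0,"z": -0.35,"ax": 0,"ay": 0,"az": 0,"gripper": 0.088},
    {"x": 0,"y": 0,"z": -0.4,"ax": 0,"ay": 0,"az": 0,"gripper": 0.088},
    {"x": 0,"y": 0,"z": -0.45,"ax": 0,"ay": 0,"az": 0,"gripper": 0.088},
    {"x": 0,"y": 0,"z": -0.49,"ax": 0,"ay": 0,"az": 0,"gripper": 0.088}
  ]
}}

```text
time_s: 18.25
position: [0.4112, -0.2212, 0.3819]
ee_rot: [-1.573, 0.001, -0.508]
ft_force: [0.5, -0.7, 0.5]
gripper_width: 0.0883
```

Emit:
{"op": "move_arm", "data": {
  "motion": [
    {"x": -0.003,"y": 0.009,"z": -0.044,"ax": -0.004,"ay": -0.035,"az": 0.004,"gripper": 0.088},
    {"x": -0.003,"y": 0.009,"z": -0.044,"ax": -0.004,"ay": -0.035,"az": 0.004,"gripper": 0.088},
    {"x": -0.003,"y": 0.009,"z": -0.044,"ax": -0.004,"ay": -0.035,"az": 0.004,"gripper": 0.088},
    {"x": -0.003,"y": 0.009,"z": -0.044,"ax": -0.004,"ay": -0.035,"az": 0.004,"gripper": 0.088}
  ]
}}

```text
time_s: 18.65
position: [0.3899, -0.2547, 0.3735]
ee_rot: [-1.576, 0.004, -0.469]
ft_force: [0.2, 1.4, 0.1]
gripper_width: 0.0876
```

```bash
python3 bar.py a1.png .09 .385 -.255; python3 fit.py a1.png .09 .385 -.255 -.8; python3 go.py .385 -.255 .2614 -27
```

```text
[ 0.38990733 -0.25468718  0.3735266 ] [-1.5755397   0.00393724 -0.46930167] 18.65
lid [ 0.385 -0.255] rms mm nan 0
pos [ 0.3901 -0.2545  0.3736] [-90.28   0.21 -26.84] w 0.0882 f [-0.8 -0.6 -0.2] tau [ 0.06 -0.18  0.01]
shift [-0.0039  0.1123 -0.0023] turn [ 0.0048  0.0028 -0.0037]
  return _methods._mean(a, axis=axis, dtype=dtype,
  ret = ret.dtype.type(ret / rcount)
```

View pics/r_a1.png

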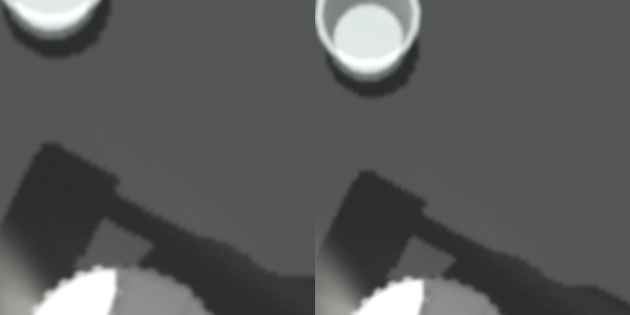

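The crop shows only the lid's upper edge, at about (120,265), so beaker A has moved or been knocked toward the robot. I'll check it in the full views.

Run:
```python
from h import *
a,_=load("a1.png"); s,_=shot("scene","scene1.png"); d,_=shot("side","side1.png")
top=np.hstack([cv2.resize(a,(400,300)),cv2.resize(s[90:300,130:410],(400,300))])
bot=np.hstack([cv2.resize(d[100:310,180:460],(400,300)),cv2.resize(cv2.imread("pics/scene0.png")[90:300,130:410],(400,300))])
cv2.imwrite("pics/v12.png",np.vstack([top,bot]))
```

```text
(no output)
```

View pics/v12.png

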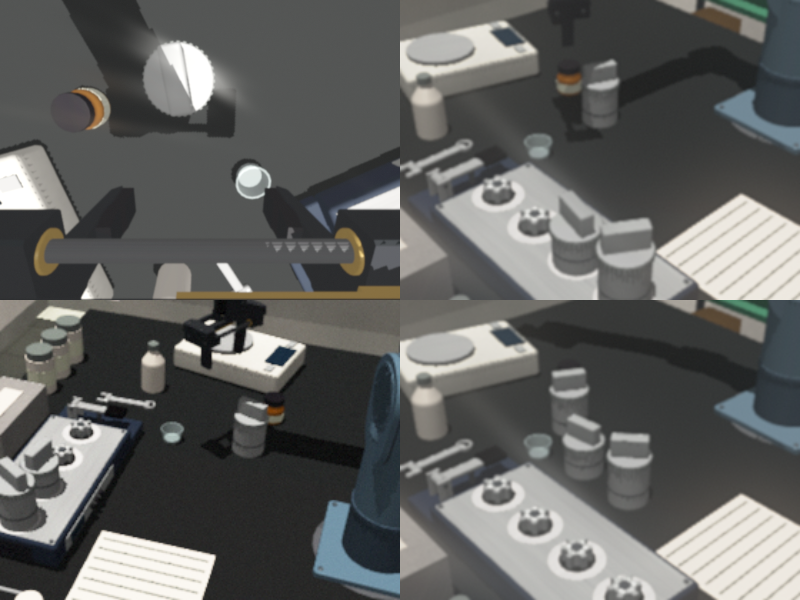

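Beaker A now stands at about (.31,-.24), next to the amber jar, and the other two sit on stubs 0 and 1. I'll measure A in this same image.

```bash
python3 fit.py a1.png .09 .31 -.242 -.8
python3 - <<'E'
from fit import *
im,c=load("a1.png"); g=lid(c,im,.126,.31,-.242)
cv2.imwrite("pics/v13.png",np.hstack([cv2.resize(lid(c,im,.09,.31,-.242),(400,400)),cv2.resize(g,(400,400))]))
s,cs=load("scene1.png");d,cd=load("side1.png")
# bar-top centres, scene crop (600,65)->, side crop (250,402)
X=tri((cs,cd),((130+ (600-400)*.7,90+66*.7),(180+253*.7,100+(405-300)*.7))); print("A bar tri",X)
E
```

```text
lid [ 0.3094 -0.2421] rms mm 0.48623681680582886 70
A bar tri [ 0.30986759 -0.2377654   0.1194618 ]
```

View pics/v13.png

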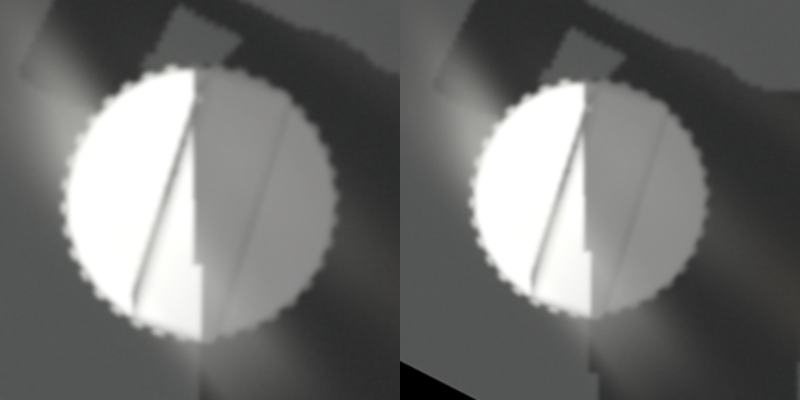

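```bash
python3 go.py .3094 -.2421 .36 -17.5
```

```text
pos [ 0.3901 -0.2545  0.3737] [-90.29   0.21 -26.82] w 0.0882 f [-0.4  0.4  0. ] tau [ 0.01 -0.17 -0.01]
shift [-0.0776  0.0141 -0.0253] turn [ 0.0048 -0.1627 -0.0041]
```

Emit:
{"op": "move_arm", "data": {
  "motion": [
    {"x": -0.03,"y": 0.005,"z": -0.01,"ax": 0.005,"ay": -0.05,"az": -0.004,"gripper": 0.088},
    {"x": -0.06,"y": 0.014,"z": -0.02,"ax": 0.005,"ay": -0.1,"az": -0.004,"gripper": 0.088},
    {"x": -0.0776,"y": 0.014,"z": -0.025,"ax": 0.005,"ay": -0.162,"az": -0.004,"gripper": 0.088},
    {"x": -0.0776,"y": 0.014,"z": -0.025,"ax": 0.005,"ay": -0.162,"az": -0.004,"gripper": 0.088},
    {"x": -0.0776,"y": 0.014,"z": -0.025,"ax": 0.005,"ay": -0.162,"az": -0.004,"gripper": 0.088},
    {"x": -0.0776,"y": 0.014,"z": -0.025,"ax": 0.005,"ay": -0.162,"az": -0.004,"gripper": 0.088}
  ]
}}

```text
time_s: 19.4
position: [0.3101, -0.2428, 0.3604]
ee_rot: [-1.571, -0.001, -0.309]
ft_force: [0.0, -0.2, -0.3]
gripper_width: 0.0883
```

```bash
python3 go.py .3094 -.2421 .2614 -17.5; python3 -c "
from h import *
print(np.round(get_obs()['joint_positions'],3)); shot('wrist','a2.png')"; python3 fit.py a2.png .09 .3094 -.2421 0
```

```text
pos [ 0.3101 -0.2428  0.3604] [-8.999e+01 -7.000e-02 -1.768e+01] w 0.0883 f [ 0.  -0.2 -0.3] tau [ 0.04 -0.14 -0.01]
shift [-0.001   0.099   0.0005] turn [-0.0001 -0.0032  0.0012]
[ 1.495  0.341 -1.079  2.17   0.405  0.846  1.427]
lid [ 0.3095 -0.2424] rms mm 0.2723722149945082 70
```

Emit:
{"op": "move_arm", "data": {
  "motion": [
    {"x": -0.0006,"y": 0.03,"z": 0.0004,"ax": 0,"ay": 0,"az": 0.001,"gripper": 0.088},
    {"x": -0.0006,"y": 0.06,"z": 0.0004,"ax": 0,"ay": 0,"az": 0.001,"gripper": 0.088},
    {"x": -0.0006,"y": 0.085,"z": 0.0004,"ax": 0,"ay": 0,"az": 0.001,"gripper": 0.088},
    {"x": -0.0006,"y": 0.099,"z": 0.0004,"ax": 0,"ay": 0,"az": 0.001,"gripper": 0.088},
    {"x": -0.0006,"y": 0.099,"z": 0.0004,"ax": 0,"ay": 0,"az": 0.001,"gripper": 0.088},
    {"x": -0.0006,"y": 0.099,"z": 0.0004,"ax": 0,"ay": 0,"az": 0.001,"gripper": 0.088}
  ]
}}

```text
time_s: 20.05
position: [0.3091, -0.2421, 0.2612]
ee_rot: [-1.57, 0.001, -0.308]
ft_force: [-0.9, -0.7, -0.1]
gripper_width: 0.088
```

```bash
python3 go.py .3095 -.2422 .2614 -17.5; python3 -c "
from h import *
print(np.round(get_obs()['joint_positions'],3))"
```

```text
pos [ 0.3091 -0.2421  0.2612] [-8.997e+01  7.000e-02 -1.765e+01] w 0.088 f [-0.9 -0.7 -0.1] tau [ 0.04 -0.22  0.03]
shift [ 0.0004 -0.0002  0.    ] turn [-0.0005 -0.0026 -0.0012]
[ 1.281  0.522 -0.867  2.249  0.676  0.652  1.18 ]
```

Spot on. Next I close the fingers and lift.

Emit:
{"op": "move_arm", "data": {
  "motion": [
    {"x": 0.0004,"y": 0,"z": 0,"ax": 0,"ay": 0,"az": 0,"gripper": 0},
    {"x": 0.0004,"y": 0,"z": 0,"ax": 0,"ay": 0,"az": 0,"gripper": 0},
    {"x": 0.0004,"y": 0,"z": 0,"ax": 0,"ay": 0,"az": 0,"gripper": 0},
    {"x": 0.0004,"y": 0,"z": 0,"ax": 0,"ay": 0,"az": 0,"gripper": 0},
    {"x": 0.0004,"y": 0,"z": 0,"ax": 0,"ay": 0,"az": 0,"gripper": 0},
    {"x": 0.0004,"y": 0,"z": 0,"ax": 0,"ay": 0,"az": 0,"gripper": 0},
    {"x": 0.0004,"y": 0,"z": 0,"ax": 0,"ay": 0,"az": 0,"gripper": 0},
    {"x": 0.0004,"y": 0,"z": 0,"ax": 0,"ay": 0,"az": 0,"gripper": 0},
    {"x": 0.0004,"y": 0,"z": 0,"ax": 0,"ay": 0,"az": 0,"gripper": 0},
    {"x": 0.0004,"y": 0,"z": 0,"ax": 0,"ay": 0,"az": 0,"gripper": 0}
  ]
}}

```text
time_s: 21.05
position: [0.3086, -0.2423, 0.2608]
ee_rot: [-1.571, 0.002, -0.309]
ft_force: [-0.2, 1.1, -1.7]
gripper_width: 0.0215
```

Emit:
{"op": "move_arm", "data": {
  "motion": [
    {"x": 0,"y": 0,"z": 0,"ax": 0,"ay": 0,"az": 0,"gripper": 0},
    {"x": 0,"y": 0,"z": 0,"ax": 0,"ay": 0,"az": 0,"gripper": 0},
    {"x": 0,"y": -0.02,"z": 0,"ax": 0,"ay": 0,"az": 0,"gripper": 0},
    {"x": 0,"y": -0.05,"z": 0,"ax": 0,"ay": 0,"az": 0,"gripper": 0},
    {"x": 0,"y": -0.08,"z": 0,"ax": 0,"ay": 0,"az": 0,"gripper": 0},
    {"x": 0,"y": -0.11,"z": 0,"ax": 0,"ay": 0,"az": 0,"gripper": 0},
    {"x": 0,"y": -0.13,"z": 0,"ax": 0,"ay": 0,"az": 0,"gripper": 0},
    {"x": 0,"y": -0.14,"z": 0,"ax": 0,"ay": 0,"az": 0,"gripper": 0},
    {"x": 0,"y": -0.14,"z": 0,"ax": 0,"ay": 0,"az": 0,"gripper": 0}
  ]
}}

```text
time_s: 21.95
position: [0.3088, -0.2427, 0.4014]
ee_rot: [-1.572, 0.001, -0.31]
ft_force: [1.1, 0.3, -4.3]
gripper_width: 0.0217
```

```bash
python3 held.py g3.png .172; python3 go.py .6532 .0104 .40 -7.7
```

```text
held lid centre tool x,z [ 0.0003 -0.0012] med 0.0004893125316060357 46
pos [ 0.3084 -0.2426  0.4006] [-90.04   0.11 -17.73] w 0.0217 f [-0.2  0.4 -4.6] tau [ 0.06 -0.1  -0.02]
shift [ 2.513e-01 -2.000e-04  3.460e-01] turn [ 0.0006 -0.1751 -0.002 ]
```

Emit:
{"op": "move_arm", "data": {
  "motion": [
    {"x": 0.027,"y": 0,"z": 0.037,"ax": 0,"ay": -0.02,"az": 0,"gripper": 0},
    {"x": 0.055,"y": 0,"z": 0.076,"ax": 0,"ay": -0.04,"az": 0,"gripper": 0},
    {"x": 0.083,"y": 0,"z": 0.115,"ax": 0,"ay": -0.06,"az": 0,"gripper": 0},
    {"x": 0.111,"y": 0,"z": 0.153,"ax": 0,"ay": -0.08,"az": 0,"gripper": 0},
    {"x": 0.139,"y": 0,"z": 0.192,"ax": 0,"ay": -0.1,"az": 0,"gripper": 0},
    {"x": 0.168,"y": 0,"z": 0.231,"ax": 0,"ay": -0.12,"az": 0,"gripper": 0},
    {"x": 0.196,"y": 0,"z": 0.27,"ax": 0,"ay": -0.14,"az": 0,"gripper": 0},
    {"x": 0.224,"y": 0,"z": 0.308,"ax": 0,"ay": -0.16,"az": 0,"gripper": 0},
    {"x": 0.24,"y": 0,"z": 0.33,"ax": 0,"ay": -0.175,"az": 0,"gripper": 0},
    {"x": 0.251,"y": 0,"z": 0.346,"ax": 0,"ay": -0.175,"az": -0.002,"gripper": 0}
  ]
}}

```text
time_s: 23.0
position: [0.6541, 0.0133, 0.3972]
ee_rot: [-1.571, 0.003, -0.131]
ft_force: [0.4, 0.3, -3.5]
gripper_width: 0.0222
```

Emit:
{"op": "move_arm", "data": {
  "motion": [
    {"x": 0,"y": 0.015,"z": 0,"ax": 0,"ay": 0,"az": 0,"gripper": 0},
    {"x": 0,"y": 0.03,"z": 0,"ax": 0,"ay": 0,"az": 0,"gripper": 0},
    {"x": 0,"y": 0.042,"z": 0,"ax": 0,"ay": 0,"az": 0,"gripper": 0},
    {"x": 0,"y": 0.042,"z": 0,"ax": 0,"ay": 0,"az": 0,"gripper": 0},
    {"x": 0,"y": 0.042,"z": 0,"ax": 0,"ay": 0,"az": 0,"gripper": 0},
    {"x": 0,"y": 0.042,"z": 0,"ax": 0,"ay": 0,"az": 0,"gripper": 0}
  ]
}}

```text
time_s: 23.6
position: [0.6532, 0.0105, 0.3592]
ee_rot: [-1.571, -0.001, -0.134]
ft_force: [0.9, 0.5, -2.7]
gripper_width: 0.0217
```

```bash
python3 go.py .6533 .0105 .3208 -7.7
```

```text
pos [0.6532 0.0105 0.3592] [-8.999e+01 -8.000e-02 -7.700e+00] w 0.0217 f [ 0.9  0.5 -2.7] tau [ 0.03 -0.14  0.03]
shift [ 0.      0.0384 -0.    ] turn [-0.0002 -0.      0.0014]
```

Emit:
{"op": "move_arm", "data": {
  "motion": [
    {"x": 0,"y": 0.006,"z": 0,"ax": 0,"ay": 0,"az": 0,"gripper": 0},
    {"x": 0,"y": 0.012,"z": 0,"ax": 0,"ay": 0,"az": 0,"gripper": 0},
    {"x": 0,"y": 0.015,"z": 0,"ax": 0,"ay": 0,"az": 0,"gripper": 0},
    {"x": 0,"y": 0.018,"z": 0,"ax": 0,"ay": 0,"az": 0,"gripper": 0},
    {"x": 0,"y": 0.021,"z": 0,"ax": 0,"ay": 0,"az": 0,"gripper": 0},
    {"x": 0,"y": 0.022,"z": 0,"ax": 0,"ay": 0,"az": 0,"gripper": 0},
    {"x": 0,"y": 0.022,"z": 0,"ax": 0,"ay": 0,"az": 0,"gripper": 0}
  ]
}}

```text
time_s: 24.3
position: [0.6531, 0.0111, 0.3363]
ee_rot: [-1.57, -0.0, -0.134]
ft_force: [0.7, 0.9, -3.7]
gripper_width: 0.0215
```

```bash
python3 go.py .6533 .0105 .3208 -7.7
```

```text
pos [0.6531 0.0111 0.3363] [-8.998e+01 -1.000e-02 -7.650e+00] w 0.0215 f [ 0.7  0.9 -3.7] tau [ 0.37 -0.26  0.05]
shift [ 0.0002  0.0155 -0.0006] turn [-0.0004  0.0009  0.0002]
```

Emit:
{"op": "move_arm", "data": {
  "motion": [
    {"x": 0,"y": 0.005,"z": 0,"ax": 0,"ay": 0,"az": 0,"gripper": 0},
    {"x": 0,"y": 0.01,"z": 0,"ax": 0,"ay": 0,"az": 0,"gripper": 0},
    {"x": 0,"y": 0.014,"z": 0,"ax": 0,"ay": 0,"az": 0,"gripper": 0},
    {"x": 0,"y": 0.016,"z": 0,"ax": 0,"ay": 0,"az": 0,"gripper": 0},
    {"x": 0,"y": 0.016,"z": 0,"ax": 0,"ay": 0,"az": 0,"gripper": 0},
    {"x": 0,"y": 0.016,"z": 0,"ax": 0,"ay": 0,"az": 0,"gripper": 0}
  ]
}}

```text
time_s: 24.9
position: [0.6532, 0.0111, 0.3209]
ee_rot: [-1.57, -0.001, -0.134]
ft_force: [-1.1, 1.6, 1.2]
gripper_width: 0.0217
```

Emit:
{"op": "move_arm", "data": {
  "motion": [
    {"x": 0,"y": 0.001,"z": 0,"ax": 0,"ay": 0,"az": 0,"gripper": 0.05},
    {"x": 0,"y": 0.001,"z": 0,"ax": 0,"ay": 0,"az": 0,"gripper": 0.05},
    {"x": 0,"y": 0.001,"z": 0,"ax": 0,"ay": 0,"az": 0,"gripper": 0.05},
    {"x": 0,"y": 0.001,"z": 0,"ax": 0,"ay": 0,"az": 0,"gripper": 0.05},
    {"x": 0,"y": -0.03,"z": 0,"ax": 0,"ay": 0,"az": 0,"gripper": 0.05},
    {"x": 0,"y": -0.08,"z": 0,"ax": 0,"ay": 0,"az": 0,"gripper": 0.05},
    {"x": 0,"y": -0.1,"z": 0,"ax": 0,"ay": 0,"az": 0,"gripper": 0.05},
    {"x": 0,"y": -0.1,"z": 0,"ax": 0,"ay": 0,"az": 0,"gripper": 0}
  ]
}}

```text
time_s: 25.7
position: [0.6539, 0.0115, 0.4243]
ee_rot: [-1.569, -0.006, -0.134]
ft_force: [0.5, 0.2, -0.1]
gripper_width: 0.0439
```

```bash
python3 - <<'E'
from h import *
s,_=shot("scene","scene2.png"); d,_=shot("side","side2.png")
cv2.imwrite("pics/v14.png",np.vstack([np.hstack([cv2.resize(s[150:330,120:360],(400,300)),cv2.resize(d[140:290,140:340],(400,300))])]))
E
python3 go.py .609 -.178 .30 -90
```

```text
pos [0.653  0.0107 0.4201] [-9.003e+01 -2.000e-02 -7.670e+00] w 0.0362 f [-0.1  0.1 -1. ] tau [ 0.04 -0.13  0.01]
shift [-0.0185  0.1202 -0.1928] turn [1.0000e-04 1.4369e+00 7.0000e-04]
```

View pics/v14.png

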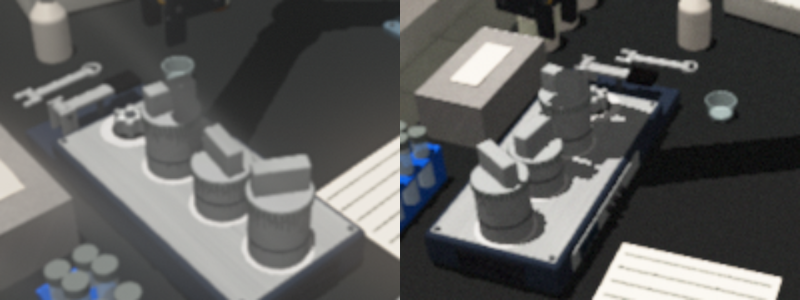

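The picture shows all three beakers sitting flat on stubs 0–2, with stub 3 free. Next is the paddle pad.

```bash
python3 - <<'E'
from h import *
a,ca=load("w2.png");b,cb=load("w4.png")
def pad(im,r):
    y0,y1,x0,x1=r; g=cv2.cvtColor(im,cv2.COLOR_BGR2HSV)[y0:y1,x0:x1]; m=((g[...,2]<28)).astype(np.uint8)*255
    k,l,st,ce=cv2.connectedComponentsWithStats(m); j=1+st[1:,4].argmax(); return ce[j]+[x0,y0],st[j]
pa=pad(a,(90,165,445,510));pb=pad(b,(0,62,312,366)); print(pa,pb)
print(onplane(ca,pa[0],.076),onplane(cb,pb[0],.076),tri((ca,cb),(pa[0],pb[0])))
E
python3 go.py .609 -.178 .27 -7.7
```

```text
(array([475.53677419, 124.94451613]), array([   9,   11,   45,   46, 1550], dtype=int32)) (array([330.10691824,  50.65408805]), array([  7,  22,  35,  37, 159], dtype=int32))
[[ 0.60837183 -0.17666717  0.076     ]] [[ 0.5914883  -0.17261648  0.076     ]] [ 0.60059986 -0.17744636  0.06714413]
pos [0.653  0.0107 0.4201] [-9.003e+01 -2.000e-02 -7.670e+00] w 0.0362 f [-0.1  0.1 -1. ] tau [ 0.04 -0.13  0.01]
shift [-0.0185  0.1502 -0.1928] turn [0.0005 0.0005 0.0004]
```

Emit:
{"op": "move_arm", "data": {
  "motion": [
    {"x": -0.005,"y": 0,"z": -0.05,"ax": 0,"ay": 0,"az": 0,"gripper": 0},
    {"x": -0.01,"y": 0,"z": -0.1,"ax": 0,"ay": 0,"az": 0,"gripper": 0},
    {"x": -0.015,"y": 0,"z": -0.15,"ax": 0,"ay": 0,"az": 0,"gripper": 0},
    {"x": -0.0185,"y": 0.01,"z": -0.193,"ax": 0,"ay": 0,"az": 0,"gripper": 0},
    {"x": -0.0185,"y": 0.06,"z": -0.193,"ax": 0,"ay": 0,"az": 0,"gripper": 0},
    {"x": -0.0185,"y": 0.11,"z": -0.193,"ax": 0,"ay": 0,"az": 0,"gripper": 0},
    {"x": -0.0185,"y": 0.15,"z": -0.193,"ax": 0,"ay": 0,"az": 0,"gripper": 0},
    {"x": -0.0185,"y": 0.16,"z": -0.193,"ax": 0,"ay": 0,"az": 0,"gripper": 0},
    {"x": -0.0185,"y": 0.16,"z": -0.193,"ax": 0,"ay": 0,"az": 0,"gripper": 0}
  ]
}}

```text
time_s: 26.7
position: [0.6083, -0.1777, 0.2584]
ee_rot: [-1.57, 0.004, -0.133]
ft_force: [-0.1, -1.0, 0.3]
gripper_width: 0.0005
```

```bash
python3 go.py .608 -.177 .214 -7.7
python3 - <<'E'
from h import *
s,_=shot("scene","scene3.png"); d,_=shot("side","side3.png")
cv2.imwrite("pics/v15.png",np.hstack([cv2.resize(s[150:270,110:270],(400,300)),cv2.resize(d[130:235,190:330],(400,300))]))
E
```

```text
pos [ 0.6083 -0.1777  0.2584] [-89.95   0.22  -7.63] w 0.0005 f [-0.1 -1.   0.3] tau [ 0.02 -0.17 -0.01]
shift [-0.0002  0.0444  0.0006] turn [-0.0009  0.0012 -0.0038]
```

View pics/v15.png

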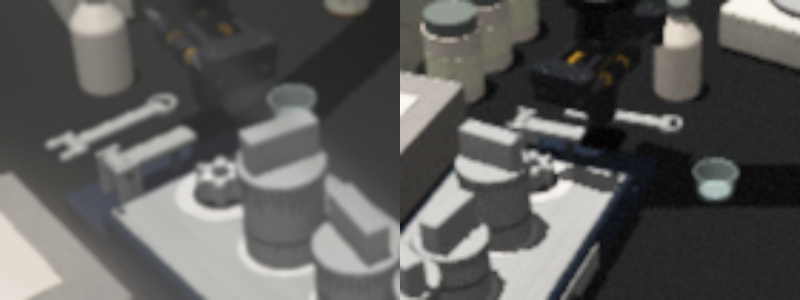

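The closed fingers stand right above the pad. I press down.

Emit:
{"op": "move_arm", "data": {
  "motion": [
    {"x": 0,"y": 0.01,"z": 0,"ax": 0,"ay": 0,"az": 0,"gripper": 0},
    {"x": 0,"y": 0.018,"z": 0,"ax": 0,"ay": 0,"az": 0,"gripper": 0},
    {"x": 0,"y": 0.026,"z": 0,"ax": 0,"ay": 0,"az": 0,"gripper": 0},
    {"x": 0,"y": 0.034,"z": 0,"ax": 0,"ay": 0,"az": 0,"gripper": 0},
    {"x": 0,"y": 0.04,"z": 0,"ax": 0,"ay": 0,"az": 0,"gripper": 0},
    {"x": 0,"y": 0.044,"z": 0,"ax": 0,"ay": 0,"az": 0,"gripper": 0},
    {"x": 0,"y": 0.044,"z": 0,"ax": 0,"ay": 0,"az": 0,"gripper": 0},
    {"x": 0,"y": 0.044,"z": 0,"ax": 0,"ay": 0,"az": 0,"gripper": 0}
  ]
}}

```text
time_s: 27.6
position: [0.6102, -0.178, 0.2172]
ee_rot: [-1.571, -0.003, -0.134]
ft_force: [1.1, -1.8, 6.8]
gripper_width: 0.0003
```

Emit:
{"op": "move_arm", "data": {
  "motion": [
    {"x": -0.001,"y": 0.002,"z": 0,"ax": 0,"ay": 0,"az": 0,"gripper": 0},
    {"x": -0.001,"y": 0.004,"z": 0,"ax": 0,"ay": 0,"az": 0,"gripper": 0},
    {"x": -0.001,"y": 0.005,"z": 0,"ax": 0,"ay": 0,"az": 0,"gripper": 0},
    {"x": -0.001,"y": 0.005,"z": 0,"ax": 0,"ay": 0,"az": 0,"gripper": 0}
  ]
}}

```text
time_s: 28.0
position: [0.61, -0.1777, 0.2149]
ee_rot: [-1.572, -0.006, -0.134]
ft_force: [-4.7, -0.0, 24.7]
gripper_width: 0.0002
```

Force has jumped to 25 N, so the paddle is on its stop. I hold it for 2.3 s and then let go.

Emit:
{"op": "move_arm", "data": {
  "motion": [
    {"x": 0,"y": 0,"z": 0,"ax": 0,"ay": 0,"az": 0,"gripper": 0},
    {"x": 0,"y": 0,"z": 0,"ax": 0,"ay": 0,"az": 0,"gripper": 0},
    {"x": 0,"y": 0,"z": 0,"ax": 0,"ay": 0,"az": 0,"gripper": 0},
    {"x": 0,"y": 0,"z": 0,"ax": 0,"ay": 0,"az": 0,"gripper": 0},
    {"x": 0,"y": 0,"z": 0,"ax": 0,"ay": 0,"az": 0,"gripper": 0},
    {"x": 0,"y": 0,"z": 0,"ax": 0,"ay": 0,"az": 0,"gripper": 0},
    {"x": 0,"y": 0,"z": 0,"ax": 0,"ay": 0,"az": 0,"gripper": 0},
    {"x": 0,"y": 0,"z": 0,"ax": 0,"ay": 0,"az": 0,"gripper": 0},
    {"x": 0,"y": 0,"z": 0,"ax": 0,"ay": 0,"az": 0,"gripper": 0},
    {"x": 0,"y": 0,"z": 0,"ax": 0,"ay": 0,"az": 0,"gripper": 0}
  ]
}}

```text
time_s: 29.0
position: [0.61, -0.1777, 0.215]
ee_rot: [-1.572, -0.006, -0.134]
ft_force: [-3.0, -1.3, 24.2]
gripper_width: 0.0001
```

Emit:
{"op": "move_arm", "data": {
  "motion": [
    {"x": 0,"y": 0,"z": 0,"ax": 0,"ay": 0,"az": 0,"gripper": 0},
    {"x": 0,"y": 0,"z": 0,"ax": 0,"ay": 0,"az": 0,"gripper": 0},
    {"x": 0,"y": 0,"z": 0,"ax": 0,"ay": 0,"az": 0,"gripper": 0},
    {"x": 0,"y": 0,"z": 0,"ax": 0,"ay": 0,"az": 0,"gripper": 0},
    {"x": 0,"y": 0,"z": 0,"ax": 0,"ay": 0,"az": 0,"gripper": 0},
    {"x": 0,"y": 0,"z": 0,"ax": 0,"ay": 0,"az": 0,"gripper": 0},
    {"x": 0,"y": 0,"z": 0,"ax": 0,"ay": 0,"az": 0,"gripper": 0},
    {"x": 0,"y": 0,"z": 0,"ax": 0,"ay": 0,"az": 0,"gripper": 0},
    {"x": 0,"y": 0,"z": 0,"ax": 0,"ay": 0,"az": 0,"gripper": 0},
    {"x": 0,"y": 0,"z": 0,"ax": 0,"ay": 0,"az": 0,"gripper": 0}
  ]
}}

```text
time_s: 30.0
position: [0.61, -0.1777, 0.215]
ee_rot: [-1.572, -0.006, -0.134]
ft_force: [-4.1, -1.1, 24.9]
gripper_width: 0.0006
```

```bash
python3 go.py .608 -.177 .40 -7.7
python3 - <<'E'
from h import *
s,_=shot("scene","scene4.png"); d,_=shot("side","side4.png")
# beakers / paddle unchanged vs reference: mean diff in boxes around the three beakers
for r,q in(("scene2.png",s),("side2.png",d)):
    a,_=load(r); df=cv2.absdiff(a,q).max(2)
    print(r,[df[y0:y1,x0:x1].mean().round(1) for y0,y1,x0,x1 in((220,300,260,310),(215,290,230,262))])
E
```

```text
pos [ 0.61   -0.1777  0.215 ] [-90.04  -0.33  -7.69] w 0.0006 f [-4.1 -1.1 24.9] tau [-0.14  0.41 -0.  ]
shift [-0.001  -0.185   0.0003] turn [0.0008 0.0003 0.0058]
scene2.png [np.float64(1.9), np.float64(7.2)]
side2.png [np.float64(5.5), np.float64(12.5)]
```

Emit:
{"op": "move_arm", "data": {
  "motion": [
    {"x": 0,"y": -0.03,"z": 0,"ax": 0,"ay": 0,"az": 0,"gripper": 0},
    {"x": 0,"y": -0.08,"z": 0,"ax": 0,"ay": 0,"az": 0.006,"gripper": 0},
    {"x": 0,"y": -0.13,"z": 0,"ax": 0,"ay": 0,"az": 0.006,"gripper": 0},
    {"x": 0,"y": -0.18,"z": 0,"ax": 0,"ay": 0,"az": 0.006,"gripper": 0},
    {"x": 0,"y": -0.19,"z": 0,"ax": 0,"ay": 0,"az": 0.006,"gripper": 0},
    {"x": 0,"y": -0.19,"z": 0,"ax": 0,"ay": 0,"az": 0.006,"gripper": 0.06}
  ]
}}

```text
time_s: 30.7
position: [0.6085, -0.1777, 0.403]
ee_rot: [-1.571, 0.003, -0.134]
ft_force: [-0.9, 0.8, 0.0]
gripper_width: 0.0064
```

```bash
python3 go.py .6507 .2102 .41 -28.96
python3 - <<'E'
from h import *
np.set_printoptions(precision=4,suppress=True)
s,_=shot("scene","scene5.png"); a,_=load("scene2.png"); df=cv2.absdiff(a,s).max(2)
print("paddle diff",df[200:228,145:180].mean(),"beakers",df[215:310,195:312].mean())
im,c=load("scene0.png"); m=cv2.inRange(cv2.cvtColor(im,cv2.COLOR_BGR2GRAY),140,255); m[:215]=0;m[:,:300]=0;m[325:]=0;m[:,455:]=0
m=cv2.morphologyEx(m,cv2.MORPH_CLOSE,np.ones((7,7)))
ct=max(cv2.findContours(m,0,2)[0],key=cv2.contourArea)[:,0]
X=onplane(c,ct,.003)[:,:2]*1000; print("mat scene",cv2.minAreaRect(X.astype(np.float32)))
im,c=load("side0.png"); m=cv2.inRange(cv2.cvtColor(im,cv2.COLOR_BGR2GRAY),140,255); m[:255]=0;m[:,:215]=0;m[345:]=0;m[:,335:]=0
m=cv2.morphologyEx(m,cv2.MORPH_CLOSE,np.ones((7,7)))
ct=max(cv2.findContours(m,0,2)[0],key=cv2.contourArea)[:,0]
X=onplane(c,ct,.003)[:,:2]*1000; print("mat side",cv2.minAreaRect(X.astype(np.float32)))
E
```

```text
pos [ 0.6085 -0.1777  0.403 ] [-90.03   0.15  -7.68] w 0.0064 f [-0.9  0.8  0. ] tau [ 0.07 -0.22 -0.06]
shift [-0.01   -0.0072  0.3901] turn [ 0.001   0.3714 -0.0025]
paddle diff 1.073469387755102 beakers 3.2678362573099413
mat scene ((448.4123229980469, 251.69552612304688), (334.6142578125, 290.9183349609375), 2.455063581466675)
mat side ((398.8172607421875, 241.83151245117188), (231.3125457763672, 232.81539916992188), 2.5578901767730713)
```

Emit:
{"op": "move_arm", "data": {
  "motion": [
    {"x": -0.001,"y": -0.007,"z": 0.045,"ax": 0,"ay": 0.05,"az": 0,"gripper": 0.06},
    {"x": -0.002,"y": -0.007,"z": 0.09,"ax": 0,"ay": 0.1,"az": 0,"gripper": 0.06},
    {"x": -0.003,"y": -0.007,"z": 0.135,"ax": 0,"ay": 0.15,"az": 0,"gripper": 0.06},
    {"x": -0.004,"y": -0.007,"z": 0.18,"ax": 0,"ay": 0.2,"az": 0,"gripper": 0.06},
    {"x": -0.005,"y": -0.007,"z": 0.225,"ax": 0,"ay": 0.25,"az": 0,"gripper": 0.06},
    {"x": -0.006,"y": -0.007,"z": 0.27,"ax": 0,"ay": 0.3,"az": 0,"gripper": 0.06},
    {"x": -0.008,"y": -0.007,"z": 0.315,"ax": 0,"ay": 0.371,"az": 0,"gripper": 0.06},
    {"x": -0.01,"y": -0.007,"z": 0.36,"ax": 0.001,"ay": 0.371,"az": -0.002,"gripper": 0.06},
    {"x": -0.01,"y": -0.007,"z": 0.39,"ax": 0.001,"ay": 0.371,"az": -0.002,"gripper": 0.06},
    {"x": -0.01,"y": -0.007,"z": 0.39,"ax": 0.001,"ay": 0.371,"az": -0.002,"gripper": 0.06}
  ]
}}

```text
time_s: 31.75
position: [0.6482, 0.2156, 0.4056]
ee_rot: [-1.572, 0.008, -0.497]
ft_force: [-0.7, 0.9, 0.6]
gripper_width: 0.0595
```

Emit:
{"op": "move_arm", "data": {
  "motion": [
    {"x": 0,"y": 0,"z": 0,"ax": 0,"ay": 0,"az": 0,"gripper": 0.06},
    {"x": 0,"y": 0,"z": 0,"ax": 0,"ay": 0,"az": 0,"gripper": 0.06}
  ]
}}

```text
time_s: 31.95
position: [0.6505, 0.2081, 0.4067]
ee_rot: [-1.574, 0.004, -0.507]
ft_force: [0.5, -0.7, 0.5]
gripper_width: 0.0601
```

```bash
python3 go.py .6507 .2102 .3217 -28.96; python3 -c "
from h import *
shot('wrist','u1.png')"; python3 fit.py u1.png .15 .6507 .2102 0
```

```text
pos [0.6505 0.2081 0.4067] [-90.21   0.24 -29.04] w 0.0601 f [ 0.5 -0.7  0.5] tau [-0.01 -0.15  0.03]
shift [-0.0005  0.085   0.0022] turn [ 0.0036 -0.0013 -0.0042]
lid [0.6482 0.207 ] rms mm 1.0634594201492307 37
```

Emit:
{"op": "move_arm", "data": {
  "motion": [
    {"x": 0,"y": 0.03,"z": 0.0018,"ax": 0.003,"ay": 0,"az": -0.004,"gripper": 0.06},
    {"x": 0,"y": 0.06,"z": 0.0018,"ax": 0.003,"ay": 0,"az": -0.004,"gripper": 0.06},
    {"x": 0,"y": 0.085,"z": 0.0018,"ax": 0.003,"ay": 0,"az": -0.004,"gripper": 0.06},
    {"x": 0,"y": 0.085,"z": 0.0018,"ax": 0.003,"ay": 0,"az": -0.004,"gripper": 0.04},
    {"x": 0,"y": 0.085,"z": 0.0018,"ax": 0.003,"ay": 0,"az": -0.004,"gripper": 0},
    {"x": 0,"y": 0.085,"z": 0.0018,"ax": 0.003,"ay": 0,"az": -0.004,"gripper": 0},
    {"x": 0,"y": 0.085,"z": 0.0018,"ax": 0.003,"ay": 0,"az": -0.004,"gripper": 0},
    {"x": 0,"y": 0.085,"z": 0.0018,"ax": 0.003,"ay": 0,"az": -0.004,"gripper": 0},
    {"x": 0,"y": 0.085,"z": 0.0018,"ax": 0.003,"ay": 0,"az": -0.004,"gripper": 0},
    {"x": 0,"y": 0.085,"z": 0.0018,"ax": 0.003,"ay": 0,"az": -0.004,"gripper": 0}
  ]
}}

```text
time_s: 33.0
position: [0.6511, 0.2117, 0.3247]
ee_rot: [-1.568, -0.002, -0.505]
ft_force: [-0.6, -1.6, 5.5]
gripper_width: 0.0217
```

Emit:
{"op": "move_arm", "data": {
  "motion": [
    {"x": 0,"y": 0,"z": 0,"ax": 0,"ay": 0,"az": 0,"gripper": 0},
    {"x": 0,"y": 0,"z": 0,"ax": 0,"ay": 0,"az": 0,"gripper": 0},
    {"x": 0,"y": -0.01,"z": 0,"ax": 0,"ay": 0,"az": 0,"gripper": 0},
    {"x": 0,"y": -0.025,"z": 0,"ax": 0,"ay": 0,"az": 0,"gripper": 0},
    {"x": 0,"y": -0.05,"z": 0,"ax": 0,"ay": 0,"az": 0,"gripper": 0},
    {"x": 0,"y": -0.08,"z": 0,"ax": 0,"ay": 0,"az": 0,"gripper": 0},
    {"x": 0,"y": -0.1,"z": 0,"ax": 0,"ay": 0,"az": 0,"gripper": 0},
    {"x": 0,"y": -0.1,"z": 0,"ax": 0,"ay": 0,"az": 0,"gripper": 0}
  ]
}}

```text
time_s: 33.8
position: [0.6509, 0.2123, 0.4275]
ee_rot: [-1.564, -0.003, -0.505]
ft_force: [0.9, -0.4, -3.9]
gripper_width: 0.022
```

```bash
python3 go.py .350 .288 .33 -29
```

```text
pos [0.6509 0.2123 0.4275] [-89.63  -0.19 -28.92] w 0.022 f [ 0.9 -0.4 -3.9] tau [ 0.08 -0.23  0.05]
shift [-0.3003  0.0959 -0.0799] turn [-0.0065  0.0015  0.0034]
```

Emit:
{"op": "move_arm", "data": {
  "motion": [
    {"x": -0.045,"y": 0,"z": -0.012,"ax": 0,"ay": 0,"az": 0,"gripper": 0},
    {"x": -0.09,"y": 0,"z": -0.024,"ax": 0,"ay": 0,"az": 0,"gripper": 0},
    {"x": -0.135,"y": 0,"z": -0.036,"ax": 0,"ay": 0,"az": 0,"gripper": 0},
    {"x": -0.18,"y": 0,"z": -0.048,"ax": 0,"ay": 0,"az": 0,"gripper": 0},
    {"x": -0.225,"y": 0,"z": -0.06,"ax": -0.006,"ay": 0,"az": 0.003,"gripper": 0},
    {"x": -0.265,"y": 0.03,"z": -0.07,"ax": -0.006,"ay": 0,"az": 0.003,"gripper": 0},
    {"x": -0.3,"y": 0.07,"z": -0.08,"ax": -0.006,"ay": 0,"az": 0.003,"gripper": 0},
    {"x": -0.3,"y": 0.1,"z": -0.08,"ax": -0.006,"ay": 0,"az": 0.003,"gripper": 0},
    {"x": -0.3,"y": 0.12,"z": -0.08,"ax": -0.006,"ay": 0,"az": 0.003,"gripper": 0},
    {"x": -0.3,"y": 0.13,"z": -0.08,"ax": -0.006,"ay": 0,"az": 0.003,"gripper": 0}
  ]
}}

```text
time_s: 34.8
position: [0.3484, 0.286, 0.2912]
ee_rot: [-1.578, 0.004, -0.504]
ft_force: [0.3, -0.7, -4.1]
gripper_width: 0.0215
```

```bash
python3 go.py .350 .288 .268 -29
```

```text
pos [0.3484 0.286  0.2912] [-90.43   0.22 -28.86] w 0.0215 f [ 0.3 -0.7 -4.1] tau [-0.   -0.11 -0.07]
shift [0.0005 0.0232 0.0027] turn [ 0.0074  0.0025 -0.0039]
```

Emit:
{"op": "move_arm", "data": {
  "motion": [
    {"x": 0,"y": 0.01,"z": 0.002,"ax": 0.006,"ay": 0,"az": -0.003,"gripper": 0},
    {"x": 0,"y": 0.018,"z": 0.002,"ax": 0.006,"ay": 0,"az": -0.003,"gripper": 0},
    {"x": 0,"y": 0.022,"z": 0.002,"ax": 0.006,"ay": 0,"az": -0.003,"gripper": 0},
    {"x": 0,"y": 0.024,"z": 0.002,"ax": 0.006,"ay": 0,"az": -0.003,"gripper": 0},
    {"x": 0,"y": 0.024,"z": 0.002,"ax": 0.006,"ay": 0,"az": -0.003,"gripper": 0},
    {"x": 0,"y": 0.024,"z": 0.002,"ax": 0.006,"ay": 0,"az": -0.003,"gripper": 0}
  ]
}}

```text
time_s: 35.4
position: [0.3506, 0.2887, 0.2696]
ee_rot: [-1.568, -0.001, -0.505]
ft_force: [0.0, 0.3, -3.7]
gripper_width: 0.022
```

```bash
python3 go.py .350 .288 .268 -29
```

```text
pos [0.3506 0.2887 0.2696] [-8.982e+01 -5.000e-02 -2.893e+01] w 0.022 f [ 0.   0.3 -3.7] tau [-0.   -0.15 -0.09]
shift [-0.0002  0.0016 -0.0009] turn [-0.0031  0.0012  0.0008]
```

Emit:
{"op": "move_arm", "data": {
  "motion": [
    {"x": 0,"y": 0.002,"z": -0.001,"ax": -0.003,"ay": 0,"az": 0,"gripper": 0},
    {"x": 0,"y": 0.0025,"z": -0.001,"ax": -0.003,"ay": 0,"az": 0,"gripper": 0},
    {"x": 0,"y": 0.0025,"z": -0.001,"ax": -0.003,"ay": 0,"az": 0,"gripper": 0.05},
    {"x": 0,"y": 0.0025,"z": -0.001,"ax": -0.003,"ay": 0,"az": 0,"gripper": 0.05},
    {"x": 0,"y": 0.0025,"z": -0.001,"ax": -0.003,"ay": 0,"az": 0,"gripper": 0.05},
    {"x": 0,"y": 0.0025,"z": -0.001,"ax": -0.003,"ay": 0,"az": 0,"gripper": 0.05},
    {"x": 0,"y": -0.03,"z": 0,"ax": 0,"ay": 0,"az": 0,"gripper": 0.05},
    {"x": 0,"y": -0.08,"z": 0,"ax": 0,"ay": 0,"az": 0,"gripper": 0.06},
    {"x": 0,"y": -0.13,"z": 0,"ax": 0,"ay": 0,"az": 0,"gripper": 0.06},
    {"x": 0,"y": -0.14,"z": 0,"ax": 0,"ay": 0,"az": 0,"gripper": 0.06}
  ]
}}

```text
time_s: 36.4
position: [0.3506, 0.2899, 0.4137]
ee_rot: [-1.562, -0.004, -0.505]
ft_force: [0.7, 1.2, -0.6]
gripper_width: 0.0601
```

```bash
python3 go.py .6532 .0111 .41 -7.65
```

```text
pos [0.3506 0.2899 0.4137] [-89.49  -0.21 -28.91] w 0.0601 f [ 0.7  1.2 -0.6] tau [ 0.08 -0.12  0.01]
shift [ 0.3996  0.0043 -0.0978] turn [-0.008  -0.371   0.0053]
```

Emit:
{"op": "move_arm", "data": {
  "motion": [
    {"x": 0.045,"y": 0.004,"z": -0.011,"ax": -0.008,"ay": -0.05,"az": 0.005,"gripper": 0.06},
    {"x": 0.09,"y": 0.004,"z": -0.022,"ax": -0.008,"ay": -0.1,"az": 0.005,"gripper": 0.06},
    {"x": 0.135,"y": 0.004,"z": -0.033,"ax": -0.008,"ay": -0.15,"az": 0.005,"gripper": 0.06},
    {"x": 0.18,"y": 0.004,"z": -0.044,"ax": -0.008,"ay": -0.2,"az": 0.005,"gripper": 0.06},
    {"x": 0.225,"y": 0.004,"z": -0.055,"ax": -0.008,"ay": -0.25,"az": 0.005,"gripper": 0.06},
    {"x": 0.27,"y": 0.004,"z": -0.066,"ax": -0.008,"ay": -0.3,"az": 0.005,"gripper": 0.06},
    {"x": 0.315,"y": 0.004,"z": -0.077,"ax": -0.008,"ay": -0.35,"az": 0.005,"gripper": 0.06},
    {"x": 0.36,"y": 0.004,"z": -0.088,"ax": -0.008,"ay": -0.371,"az": 0.005,"gripper": 0.06},
    {"x": 0.3996,"y": 0.004,"z": -0.098,"ax": -0.008,"ay": -0.371,"az": 0.005,"gripper": 0.06},
    {"x": 0.3996,"y": 0.004,"z": -0.098,"ax": -0.008,"ay": -0.371,"az": 0.005,"gripper": 0.06}
  ]
}}

```text
time_s: 37.4
position: [0.6555, 0.0032, 0.4031]
ee_rot: [-1.578, 0.005, -0.143]
ft_force: [-0.4, -0.2, 0.0]
gripper_width: 0.0599
```

Emit:
{"op": "move_arm", "data": {
  "motion": [
    {"x": 0,"y": 0,"z": 0,"ax": 0,"ay": 0,"az": 0,"gripper": 0.06},
    {"x": 0,"y": 0,"z": 0,"ax": 0,"ay": 0,"az": 0,"gripper": 0.06},
    {"x": 0,"y": 0,"z": 0,"ax": 0,"ay": 0,"az": 0,"gripper": 0.06}
  ]
}}

```text
time_s: 37.7
position: [0.6518, 0.0108, 0.4053]
ee_rot: [-1.576, 0.005, -0.131]
ft_force: [0.0, 0.5, 0.1]
gripper_width: 0.06
```

```bash
python3 go.py .6532 .0111 .3217 -7.65
```

```text
pos [0.6518 0.0108 0.4053] [-90.28   0.3   -7.52] w 0.06 f [0.  0.5 0.1] tau [ 0.08 -0.16 -0.01]
shift [0.0018 0.0836 0.0009] turn [ 0.0049  0.0023 -0.0053]
```

Emit:
{"op": "move_arm", "data": {
  "motion": [
    {"x": 0.0015,"y": 0.03,"z": 0.0006,"ax": 0.005,"ay": 0,"az": -0.005,"gripper": 0.06},
    {"x": 0.0015,"y": 0.06,"z": 0.0006,"ax": 0.005,"ay": 0,"az": -0.005,"gripper": 0.06},
    {"x": 0.0015,"y": 0.085,"z": 0.0006,"ax": 0.005,"ay": 0,"az": -0.005,"gripper": 0.06},
    {"x": 0.0015,"y": 0.085,"z": 0.0006,"ax": 0.005,"ay": 0,"az": -0.005,"gripper": 0.04},
    {"x": 0.0015,"y": 0.085,"z": 0.0006,"ax": 0.005,"ay": 0,"az": -0.005,"gripper": 0},
    {"x": 0.0015,"y": 0.085,"z": 0.0006,"ax": 0.005,"ay": 0,"az": -0.005,"gripper": 0},
    {"x": 0.0015,"y": 0.085,"z": 0.0006,"ax": 0.005,"ay": 0,"az": -0.005,"gripper": 0},
    {"x": 0.0015,"y": 0.085,"z": 0.0006,"ax": 0.005,"ay": 0,"az": -0.005,"gripper": 0},
    {"x": 0.0015,"y": 0.085,"z": 0.0006,"ax": 0.005,"ay": 0,"az": -0.005,"gripper": 0},
    {"x": 0.0015,"y": 0.085,"z": 0.0006,"ax": 0.005,"ay": 0,"az": -0.005,"gripper": 0}
  ]
}}

```text
time_s: 38.7
position: [0.6538, 0.0101, 0.3208]
ee_rot: [-1.569, -0.001, -0.133]
ft_force: [0.9, 3.5, 3.3]
gripper_width: 0.0217
```

Emit:
{"op": "move_arm", "data": {
  "motion": [
    {"x": 0,"y": 0,"z": 0,"ax": 0,"ay": 0,"az": 0,"gripper": 0},
    {"x": 0,"y": 0,"z": 0,"ax": 0,"ay": 0,"az": 0,"gripper": 0},
    {"x": 0,"y": -0.01,"z": 0,"ax": 0,"ay": 0,"az": 0,"gripper": 0},
    {"x": 0,"y": -0.025,"z": 0,"ax": 0,"ay": 0,"az": 0,"gripper": 0},
    {"x": 0,"y": -0.05,"z": 0,"ax": 0,"ay": 0,"az": 0,"gripper": 0},
    {"x": 0,"y": -0.08,"z": 0,"ax": 0,"ay": 0,"az": 0,"gripper": 0},
    {"x": 0,"y": -0.12,"z": 0,"ax": 0,"ay": 0,"az": 0,"gripper": 0},
    {"x": 0,"y": -0.13,"z": 0,"ax": 0,"ay": 0,"az": 0,"gripper": 0},
    {"x": 0,"y": -0.13,"z": 0,"ax": 0,"ay": 0,"az": 0,"gripper": 0}
  ]
}}

```text
time_s: 39.6
position: [0.6538, 0.0087, 0.4508]
ee_rot: [-1.572, -0.001, -0.135]
ft_force: [0.1, 1.1, -5.3]
gripper_width: 0.0214
```

```bash
python3 go.py .4446 .294 .45 -7.65
```

```text
pos [0.6538 0.0087 0.4508] [-9.006e+01 -8.000e-02 -7.720e+00] w 0.0214 f [ 0.1  1.1 -5.3] tau [ 0.08 -0.14  0.04]
shift [-2.456e-01  2.000e-04  2.546e-01] turn [ 0.0011 -0.0012  0.0014]
```

Emit:
{"op": "move_arm", "data": {
  "motion": [
    {"x": -0.033,"y": 0,"z": 0.034,"ax": 0,"ay": 0,"az": 0,"gripper": 0},
    {"x": -0.066,"y": 0,"z": 0.068,"ax": 0,"ay": 0,"az": 0,"gripper": 0},
    {"x": -0.099,"y": 0,"z": 0.102,"ax": 0,"ay": 0,"az": 0,"gripper": 0},
    {"x": -0.132,"y": 0,"z": 0.136,"ax": 0,"ay": 0,"az": 0,"gripper": 0},
    {"x": -0.165,"y": 0,"z": 0.17,"ax": 0,"ay": 0,"az": 0,"gripper": 0},
    {"x": -0.198,"y": 0,"z": 0.205,"ax": 0,"ay": 0,"az": 0,"gripper": 0},
    {"x": -0.226,"y": 0,"z": 0.235,"ax": 0,"ay": 0,"az": 0,"gripper": 0},
    {"x": -0.2456,"y": 0,"z": 0.2546,"ax": 0,"ay": 0,"az": 0,"gripper": 0},
    {"x": -0.2456,"y": 0,"z": 0.2546,"ax": 0,"ay": 0,"az": 0,"gripper": 0},
    {"x": -0.2456,"y": 0,"z": 0.2546,"ax": 0,"ay": 0,"az": 0,"gripper": 0}
  ]
}}

```text
time_s: 40.6
position: [0.444, 0.2936, 0.4483]
ee_rot: [-1.574, 0.002, -0.133]
ft_force: [0.8, -0.6, -3.9]
gripper_width: 0.022
```

Emit:
{"op": "move_arm", "data": {
  "motion": [
    {"x": 0,"y": 0.04,"z": 0,"ax": 0,"ay": 0,"az": 0,"gripper": 0},
    {"x": 0,"y": 0.08,"z": 0,"ax": 0,"ay": 0,"az": 0,"gripper": 0},
    {"x": 0,"y": 0.12,"z": 0,"ax": 0,"ay": 0,"az": 0,"gripper": 0},
    {"x": 0,"y": 0.15,"z": 0,"ax": 0,"ay": 0,"az": 0,"gripper": 0},
    {"x": 0,"y": 0.17,"z": 0,"ax": 0,"ay": 0,"az": 0,"gripper": 0},
    {"x": 0,"y": 0.178,"z": 0,"ax": 0,"ay": 0,"az": 0,"gripper": 0},
    {"x": 0,"y": 0.178,"z": 0,"ax": 0,"ay": 0,"az": 0,"gripper": 0}
  ]
}}

```text
time_s: 41.3
position: [0.4446, 0.293, 0.2707]
ee_rot: [-1.573, 0.002, -0.135]
ft_force: [-1.0, -0.2, -3.6]
gripper_width: 0.0216
```

```bash
python3 go.py .4446 .294 .2645 -7.65
```

```text
pos [0.4446 0.293  0.2707] [-90.12   0.11  -7.76] w 0.0216 f [-1.  -0.2 -3.6] tau [ 0.02 -0.21 -0.05]
shift [-0.0001  0.0062  0.001 ] turn [ 0.0022 -0.0019 -0.002 ]
```

Emit:
{"op": "move_arm", "data": {
  "motion": [
    {"x": 0,"y": 0.003,"z": 0,"ax": 0.002,"ay": 0,"az": 0,"gripper": 0},
    {"x": 0,"y": 0.006,"z": 0,"ax": 0.002,"ay": 0,"az": 0,"gripper": 0},
    {"x": 0,"y": 0.0065,"z": 0,"ax": 0.002,"ay": 0,"az": 0,"gripper": 0},
    {"x": 0,"y": 0.0065,"z": 0,"ax": 0.002,"ay": 0,"az": 0,"gripper": 0},
    {"x": 0,"y": 0.0065,"z": 0,"ax": 0.002,"ay": 0,"az": 0,"gripper": 0.05},
    {"x": 0,"y": 0.0065,"z": 0,"ax": 0.002,"ay": 0,"az": 0,"gripper": 0.05},
    {"x": 0,"y": 0.0065,"z": 0,"ax": 0.002,"ay": 0,"az": 0,"gripper": 0.05},
    {"x": 0,"y": 0.0065,"z": 0,"ax": 0.002,"ay": 0,"az": 0,"gripper": 0.05},
    {"x": 0,"y": -0.03,"z": 0,"ax": 0,"ay": 0,"az": 0,"gripper": 0.05},
    {"x": 0,"y": -0.08,"z": 0,"ax": 0,"ay": 0,"az": 0,"gripper": 0.06}
  ]
}}

```text
time_s: 42.3
position: [0.4437, 0.2937, 0.3515]
ee_rot: [-1.573, 0.004, -0.133]
ft_force: [1.2, 0.6, 0.8]
gripper_width: 0.0559
```

```bash
python3 go.py .6514 .1109 .36 -99.05
```

```text
pos [0.4437 0.2937 0.3515] [-90.15   0.23  -7.64] w 0.0559 f [1.2 0.6 0.8] tau [ 0.05 -0.23 -0.05]
shift [ 0.2302 -0.009  -0.1536] turn [ 5.2000e-03  1.5954e+00 -9.0000e-04]
```

Emit:
{"op": "move_arm", "data": {
  "motion": [
    {"x": 0.035,"y": -0.009,"z": -0.023,"ax": 0,"ay": 0.145,"az": 0,"gripper": 0.06},
    {"x": 0.07,"y": -0.009,"z": -0.046,"ax": 0,"ay": 0.29,"az": 0,"gripper": 0.06},
    {"x": 0.105,"y": -0.009,"z": -0.07,"ax": 0,"ay": 0.435,"az": 0,"gripper": 0.06},
    {"x": 0.14,"y": -0.009,"z": -0.093,"ax": 0,"ay": 0.58,"az": 0,"gripper": 0.06},
    {"x": 0.175,"y": -0.009,"z": -0.117,"ax": 0,"ay": 0.725,"az": 0,"gripper": 0.06},
    {"x": 0.21,"y": -0.009,"z": -0.14,"ax": 0,"ay": 0.87,"az": 0,"gripper": 0.06},
    {"x": 0.23,"y": -0.009,"z": -0.1536,"ax": 0,"ay": 1.015,"az": 0,"gripper": 0.06},
    {"x": 0.23,"y": -0.009,"z": -0.1536,"ax": 0,"ay": 1.16,"az": 0,"gripper": 0.06},
    {"x": 0.23,"y": -0.009,"z": -0.1536,"ax": 0,"ay": 1.305,"az": 0,"gripper": 0.06},
    {"x": 0.23,"y": -0.009,"z": -0.1536,"ax": 0,"ay": 1.45,"az": 0,"gripper": 0.06}
  ]
}}

```text
time_s: 43.3
position: [0.6517, 0.1115, 0.3611]
ee_rot: [-1.571, 0.001, -1.59]
ft_force: [-0.1, 0.3, -0.0]
gripper_width: 0.0599
```

Emit:
{"op": "move_arm", "data": {
  "motion": [
    {"x": 0,"y": 0,"z": 0,"ax": 0,"ay": 0.145,"az": 0,"gripper": 0.06},
    {"x": 0,"y": 0,"z": 0,"ax": 0,"ay": 0.145,"az": 0,"gripper": 0.06},
    {"x": 0,"y": 0,"z": 0,"ax": 0,"ay": 0.145,"az": 0,"gripper": 0.06},
    {"x": 0,"y": 0,"z": 0,"ax": 0,"ay": 0.145,"az": 0,"gripper": 0.06}
  ]
}}

```text
time_s: 43.7
position: [0.6516, 0.1115, 0.3611]
ee_rot: [-1.571, 0.0, -1.726]
ft_force: [-0.2, -0.0, 1.2]
gripper_width: 0.0594
```

```bash
python3 go.py .6514 .1109 .298 -99.05
```

```text
pos [0.6516 0.1115 0.3611] [-9.001e+01  1.000e-02 -9.889e+01] w 0.0594 f [-0.2 -0.   1.2] tau [ 0.01 -0.09  0.  ]
shift [ 0.0007  0.0631 -0.0001] turn [ 0.0002  0.0029 -0.0002]
```

Emit:
{"op": "move_arm", "data": {
  "motion": [
    {"x": 0.0006,"y": 0.03,"z": 0,"ax": 0,"ay": 0.003,"az": 0,"gripper": 0.06},
    {"x": 0.0006,"y": 0.055,"z": 0,"ax": 0,"ay": 0.003,"az": 0,"gripper": 0.06},
    {"x": 0.0006,"y": 0.063,"z": 0,"ax": 0,"ay": 0.003,"az": 0,"gripper": 0.06},
    {"x": 0.0006,"y": 0.063,"z": 0,"ax": 0,"ay": 0.003,"az": 0,"gripper": 0.04},
    {"x": 0.0006,"y": 0.063,"z": 0,"ax": 0,"ay": 0.003,"az": 0,"gripper": 0},
    {"x": 0.0006,"y": 0.063,"z": 0,"ax": 0,"ay": 0.003,"az": 0,"gripper": 0},
    {"x": 0.0006,"y": 0.063,"z": 0,"ax": 0,"ay": 0.003,"az": 0,"gripper": 0},
    {"x": 0.0006,"y": 0.063,"z": 0,"ax": 0,"ay": 0.003,"az": 0,"gripper": 0},
    {"x": 0.0006,"y": 0.063,"z": 0,"ax": 0,"ay": 0.003,"az": 0,"gripper": 0},
    {"x": 0.0006,"y": 0.063,"z": 0,"ax": 0,"ay": 0.003,"az": 0,"gripper": 0}
  ]
}}

```text
time_s: 44.7
position: [0.6518, 0.1111, 0.2989]
ee_rot: [-1.57, 0.0, -1.732]
ft_force: [-0.5, 0.3, 4.1]
gripper_width: 0.022
```

Emit:
{"op": "move_arm", "data": {
  "motion": [
    {"x": 0,"y": 0,"z": 0,"ax": 0,"ay": 0,"az": 0,"gripper": 0},
    {"x": 0,"y": 0,"z": 0,"ax": 0,"ay": 0,"az": 0,"gripper": 0},
    {"x": 0,"y": -0.01,"z": 0,"ax": 0,"ay": 0,"az": 0,"gripper": 0},
    {"x": 0,"y": -0.025,"z": 0,"ax": 0,"ay": 0,"az": 0,"gripper": 0},
    {"x": 0,"y": -0.05,"z": 0,"ax": 0,"ay": 0,"az": 0,"gripper": 0},
    {"x": 0,"y": -0.08,"z": 0,"ax": 0,"ay": 0,"az": 0,"gripper": 0},
    {"x": 0,"y": -0.12,"z": 0,"ax": 0,"ay": 0,"az": 0,"gripper": 0},
    {"x": 0,"y": -0.13,"z": 0,"ax": 0,"ay": 0,"az": 0,"gripper": 0},
    {"x": 0,"y": -0.13,"z": 0,"ax": 0,"ay": 0,"az": 0,"gripper": 0}
  ]
}}

```text
time_s: 45.6
position: [0.6518, 0.1111, 0.4302]
ee_rot: [-1.568, 0.001, -1.732]
ft_force: [-0.5, 0.3, -2.3]
gripper_width: 0.022
```

```bash
python3 go.py .449 .188 .42 -70
```

```text
pos [0.6518 0.1111 0.4302] [-8.983e+01  6.000e-02 -9.923e+01] w 0.022 f [-0.5  0.3 -2.3] tau [-0.05 -0.09 -0.02]
shift [-0.0434  0.0096 -0.2125] turn [-3.200e-03 -5.101e-01 -3.000e-04]
```

Emit:
{"op": "move_arm", "data": {
  "motion": [
    {"x": -0.009,"y": 0,"z": -0.045,"ax": 0,"ay": 0,"az": 0,"gripper": 0},
    {"x": -0.018,"y": 0,"z": -0.09,"ax": 0,"ay": 0,"az": 0,"gripper": 0},
    {"x": -0.027,"y": 0,"z": -0.135,"ax": 0,"ay": 0,"az": 0,"gripper": 0},
    {"x": -0.036,"y": 0,"z": -0.175,"ax": 0,"ay": 0,"az": 0,"gripper": 0},
    {"x": -0.0434,"y": 0.01,"z": -0.205,"ax": 0,"ay": 0,"az": 0,"gripper": 0},
    {"x": -0.0434,"y": 0.04,"z": -0.2125,"ax": -0.003,"ay": 0,"az": 0,"gripper": 0},
    {"x": -0.0434,"y": 0.08,"z": -0.2125,"ax": -0.003,"ay": 0,"az": 0,"gripper": 0},
    {"x": -0.0434,"y": 0.12,"z": -0.2125,"ax": -0.003,"ay": 0,"az": 0,"gripper": 0},
    {"x": -0.0434,"y": 0.15,"z": -0.2125,"ax": -0.003,"ay": 0,"az": 0,"gripper": 0},
    {"x": -0.0434,"y": 0.165,"z": -0.2125,"ax": -0.003,"ay": 0,"az": 0,"gripper": 0}
  ]
}}

```text
time_s: 46.6
position: [0.4468, 0.1867, 0.2595]
ee_rot: [-1.58, -0.003, -1.731]
ft_force: [-0.3, -0.9, -3.1]
gripper_width: 0.0217
```

```bash
python3 go.py .449 .188 .242 -99.2
```

```text
pos [0.4468 0.1867 0.2595] [-90.52  -0.2  -99.2 ] w 0.0217 f [-0.3 -0.9 -3.1] tau [-0.11 -0.05 -0.01]
shift [-0.0017  0.0175  0.0021] turn [0.0091 0.     0.0034]
```

Emit:
{"op": "move_arm", "data": {
  "motion": [
    {"x": -0.001,"y": 0.008,"z": 0.001,"ax": 0.006,"ay": 0,"az": 0.003,"gripper": 0},
    {"x": -0.001,"y": 0.014,"z": 0.001,"ax": 0.006,"ay": 0,"az": 0.003,"gripper": 0},
    {"x": -0.001,"y": 0.017,"z": 0.001,"ax": 0.006,"ay": 0,"az": 0.003,"gripper": 0},
    {"x": -0.001,"y": 0.0175,"z": 0.001,"ax": 0.006,"ay": 0,"az": 0.003,"gripper": 0},
    {"x": -0.001,"y": 0.0175,"z": 0.001,"ax": 0.006,"ay": 0,"az": 0.003,"gripper": 0}
  ]
}}

```text
time_s: 47.1
position: [0.4502, 0.1888, 0.2464]
ee_rot: [-1.567, 0.004, -1.732]
ft_force: [0.3, 0.5, -3.8]
gripper_width: 0.022
```

```bash
python3 go.py .449 .188 .242 -99.2
```

```text
pos [0.4502 0.1888 0.2464] [-89.76   0.21 -99.23] w 0.022 f [ 0.3  0.5 -3.8] tau [-0.09 -0.04  0.01]
shift [ 0.001   0.0044 -0.0011] turn [-0.0042 -0.0006 -0.0037]
```

Emit:
{"op": "move_arm", "data": {
  "motion": [
    {"x": 0,"y": 0.003,"z": 0,"ax": -0.003,"ay": 0,"az": -0.003,"gripper": 0},
    {"x": 0,"y": 0.0045,"z": 0,"ax": -0.003,"ay": 0,"az": -0.003,"gripper": 0},
    {"x": 0,"y": 0.0045,"z": 0,"ax": -0.003,"ay": 0,"az": -0.003,"gripper": 0},
    {"x": 0,"y": 0.0045,"z": 0,"ax": -0.003,"ay": 0,"az": -0.003,"gripper": 0.05},
    {"x": 0,"y": 0.0045,"z": 0,"ax": -0.003,"ay": 0,"az": -0.003,"gripper": 0.05},
    {"x": 0,"y": 0.0045,"z": 0,"ax": -0.003,"ay": 0,"az": -0.003,"gripper": 0.05},
    {"x": 0,"y": 0.0045,"z": 0,"ax": -0.003,"ay": 0,"az": -0.003,"gripper": 0.05},
    {"x": 0,"y": -0.03,"z": 0,"ax": 0,"ay": 0,"az": 0,"gripper": 0.05},
    {"x": 0,"y": -0.08,"z": 0,"ax": 0,"ay": 0,"az": 0,"gripper": 0.05},
    {"x": 0,"y": -0.13,"z": 0,"ax": 0,"ay": 0,"az": 0,"gripper": 0.05}
  ]
}}

```text
time_s: 48.1
position: [0.449, 0.1882, 0.3768]
ee_rot: [-1.57, 0.003, -1.731]
ft_force: [0.7, 0.7, 0.5]
gripper_width: 0.0502
```

Emit:
{"op": "move_arm", "data": {
  "motion": [
    {"x": 0,"y": -0.05,"z": 0.05,"ax": 0,"ay": 0,"az": 0,"gripper": 0.05},
    {"x": 0,"y": -0.05,"z": 0.1,"ax": 0,"ay": 0,"az": 0,"gripper": 0.05},
    {"x": 0.04,"y": -0.05,"z": 0.12,"ax": 0,"ay": 0,"az": 0,"gripper": 0.05},
    {"x": 0.08,"y": -0.05,"z": 0.12,"ax": 0,"ay": 0,"az": 0,"gripper": 0.05},
    {"x": 0.12,"y": -0.05,"z": 0.12,"ax": 0,"ay": 0,"az": 0,"gripper": 0.05},
    {"x": 0.15,"y": -0.05,"z": 0.12,"ax": 0,"ay": 0,"az": 0,"gripper": 0.05},
    {"x": 0.15,"y": -0.05,"z": 0.12,"ax": 0,"ay": 0,"az": 0,"gripper": 0.05},
    {"x": 0.15,"y": -0.05,"z": 0.12,"ax": 0,"ay": 0,"az": 0,"gripper": 0.05}
  ]
}}

```text
time_s: 48.9
position: [0.5436, 0.0206, 0.4256]
ee_rot: [-1.568, 0.003, -1.733]
ft_force: [-0.7, 0.1, -0.6]
gripper_width: 0.05
```

Run:
```python
from h import *
np.set_printoptions(precision=3,suppress=True)
print(get_obs()["position"])
s,cs=shot("scene","scene6.png"); d,cd=shot("side","side6.png")
cv2.imwrite("pics/v16.png",np.vstack([np.hstack([cv2.resize(s[120:360,130:450],(400,300)),cv2.resize(d[110:350,120:440],(400,300))])]))
M=np.array([.397,.24]); c,sn=np.cos(.045),np.sin(.045)
for n,X,h in(("C",(.350,.288),.126),("A",(.4446,.294),.126),("B",(.4495,.188),.102)):
    d2=np.array(X)-M; print(n,"mat frame",[round(c*d2[0]+sn*d2[1],3),round(-sn*d2[0]+c*d2[1],3)],"expected bar-top px in crops",((proj(cs,[*X,h+.003])-[130,120])*1.25)[0],((proj(cd,[*X,h+.003])-[120,110])*1.25)[0])
```

```text
[0.544 0.021 0.426]
C mat frame [np.float64(-0.045), np.float64(0.05)] expected bar-top px in crops [360.576 132.594] [212.678 214.602]
A mat frame [np.float64(0.05), np.float64(0.052)] expected bar-top px in crops [328.316 157.992] [164.435 204.298]
B mat frame [np.float64(0.05), np.float64(-0.054)] expected bar-top px in crops [274.486 139.561] [182.595 177.735]
```

The picture viewer is at its limit, so I check the end state numerically by comparing each silhouette with its expected beaker.

Run:
```python
from h import *
th=np.linspace(0,2*np.pi,40)
B=[("C",.350,.288,.09),("A",.4446,.294,.09),("B",.4495,.188,.066)]
for v in("scene","side"):
    a,c=load(v+"0.png"); b,_=load(v+"6.png"); df=(cv2.absdiff(a,b).max(2)>22).astype(np.uint8)
    m=np.zeros_like(df)
    for n,x,y,h in B:
        P=np.vstack([np.c_[x+r*np.cos(th),y+r*np.sin(th),np.full(40,z)] for r,z in((.036,.003),(.0375,h+.003),(.03,h+.036))])
        one=np.zeros_like(m); cv2.fillConvexPoly(one,cv2.convexHull(proj(c,P).astype(np.int32)),1); m|=one
        print(v,n,"changed inside silhouette",round(float(df[one>0].mean()),2))
    # paddle
    p=proj(c,[.609,-.178,.076])[0].astype(int); print(v,"paddle diff",cv2.absdiff(a,b).max(2)[p[1]-12:p[1]+12,p[0]-12:p[0]+12].mean())
w=[("oil",.525,.405,.09),("solv",.599,-.408,.13),("dish",.488,-.208,.03),("jar",.287,-.371,.06)]
for v in("scene","side"):
    a,c=load(v+"0.png"); b,_=load(v+"6.png")
    for n,x,y,h in w:
        p=proj(c,[x,y,h/2])[0].astype(int); q=cv2.absdiff(a,b).max(2)[max(0,p[1]-14):p[1]+14,max(0,p[0]-12):p[0]+12]; print(v,n,q.mean().round(1) if q.size else None)
# lids on the mat from the wrist cam
```

```text
scene C changed inside silhouette 0.88
scene A changed inside silhouette 0.88
scene B changed inside silhouette 0.86
scene paddle diff 2.8715277777777777
side C changed inside silhouette 0.84
side A changed inside silhouette 0.93
side B changed inside silhouette 0.85
side paddle diff 6.421875
scene oil 4.9
scene solv 6.3
scene dish 3.1
scene jar 61.4
side oil 7.3
side solv 35.6
side dish 65.6
side jar 5.8
```

Emit:
{"op": "move_arm", "data": {
  "motion": [
    {"x": -0.05,"y": 0,"z": 0,"ax": 0,"ay": 0,"az": 0,"gripper": 0.088},
    {"x": -0.1,"y": 0,"z": 0,"ax": 0,"ay": 0,"az": 0,"gripper": 0.088},
    {"x": -0.1,"y": 0,"z": 0,"ax": 0,"ay": 0,"az": 0,"gripper": 0.088},
    {"x": -0.1,"y": 0,"z": 0,"ax": 0,"ay": 0,"az": 0,"gripper": 0.088}
  ]
}}

```text
time_s: 49.4
position: [0.5592, 0.1225, 0.4259]
ee_rot: [-1.568, 0.004, -1.726]
ft_force: [0.0, -1.5, 0.5]
gripper_width: 0.0803
```

Run:
```python
from fit import *
shot("wrist","e1.png")
for n,x,y,h in [("C",.350,.288,.093),("A",.4446,.294,.093),("B",.4495,.188,.069)]:
    im,c=load("e1.png"); print(n,proj(c,[x,y,h])[0].round()); 
    try: fit("e1.png",h,x,y,0)
    except Exception as e: print(e)
```

```text
C [ 2. 44.]
lid [0.3382 0.29  ] rms mm nan 0
A [108.  16.]
lid [0.4453 0.2928] rms mm 0.28716913569811625 27
B [158. 142.]
lid [0.4367 0.1852] rms mm 2.188754892536719 43
  return _methods._mean(a, axis=axis, dtype=dtype,
  ret = ret.dtype.type(ret / rcount)
```

```bash
python3 -c "
from cell import *
print(finish_job())"
```

```text
the job is handed in; nothing more can be done
None
```

I loaded the three beakers present (two tall, one short) onto stubs 0–2, pulsed the paddle, stood them on the draining mat and handed the job in at about 50 s. No verdict was reported.

- **Loading:** All three slid home on the first try, and both cameras showed them flat on the deck. One tall beaker had been knocked about 7 cm aside before I reached it, so I measured it again and then loaded it.
- **Paddle:** I held it down for over 2 s with the force steady at about 25 N, well above the 7 N needed to reach its stop. After I let go, the pictures showed it back up.
- **Mat:** By the poses at release, the beakers stand at about (-45, 50), (50, 52) and (50, -54) mm from the mat's centre, inside the 80 mm limit. Their outlines in both fixed cameras match those positions (84–93% overlap).

**Checks that failed or disagreed:**
- My last wrist-camera lid check confirmed only one tall beaker, to about 1 mm. It failed on the other two: one was at the image edge and the other lay against the white mat.
- I could not look at the last pictures by eye because the viewer's limit was reached.
- The before/after comparison showed changes at the amber jar in one view, and at the solvent bottle and dish in the other. I put these down to a beaker having moved away and the arm passing in front. Each of these was unchanged in its other view.
- I did not check the spatula and wrench separately.

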